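Line up battery modules on the charger and switch it on

TASK

Switch the charger's isolator toggle off, then stand every battery module on the docking strip in one straight row, the first flush against the charger's contact side and each next one flush against its neighbour, contact face to contact face with no gap, in any order. Lean the charger's readout back to about 30 degrees from upright and, once all modules are docked, flip the isolator back on; leave the other things on the desk alone.

Things in the scene. Friction and masses are not known exactly. Their poses are not given: they have to be found in the camera images.
- charger: Grey battery charger fixed to the desk, box 110 x 140 x 50 mm (x, y, z); origin at the centre of its underside, on the desk (z = 0), x away from the robot at yaw 0, y to the left. Isolator toggle and readout stand on its top (deck, 50 mm up). Its left (+y) side is the contact side; from it a thin dark docking strip with two yellow lines, 56 mm apart, runs 190 mm to +y (paper-thin, no height).
- dock_face (a point): Centre line of the charger's contact side: 70 mm to +y of the charger's origin and 24 mm above the desk, axes as the charger's. The row of modules runs from here along +y, centred on x = 0 of this frame, with the modules' y axes along the row (either way round): their centres lie at y = 21, 63, 105, 147 mm.
- place1 (a point): Centre of place 1 of the row, 21 mm from the contact side, 24 mm above the desk; axes as the charger's.
- place2 (a point): Centre of place 2 of the row, 63 mm from the contact side, 24 mm above the desk; axes as the charger's.
- place3 (a point): Centre of place 3 of the row, 105 mm from the contact side, 24 mm above the desk; axes as the charger's.
- isolator_pivot (a point): Pivot of the isolator toggle, 6 mm above the deck, at (-30, -30, 56) mm in the charger's frame; axes as the charger's. The toggle swings in the charger's y-z plane.
- isolator (a joint): Isolator toggle: steel lever 9 mm thick with a 16 mm red ball whose centre is 45 mm from the pivot. +0.5 = ON, leaning to +y (towards the modules, green mark), -0.5 = OFF, leaning to -y (red mark). It snaps over past the centre (0) and stays at its end; it takes about 2 N at the ball. Starts ON.
- readout (a joint): Tilt of the readout, a black panel 10 mm thick, 70 mm wide (y), reaching 66 mm above its hinge, on a stiff hinge (about 2 N at its top edge) that stays where it is left. Value in rad: 0 = upright, positive = leaning back (top away from the robot, to the charger's +x); range -0.3 to 1.2. The hinge runs along y at (20, -25, 56) mm in the charger's frame; the panel spans y = -60 to +10 mm there. Starts between -0.15 and 0.15; wanted about 0.52 (30 degrees).
- readout_top (a point): Middle of the readout's top edge, 66 mm from its hinge axis. Keep clear of the light box behind the readout and the row: its front stands at about x = 0.62 m, 0.17 m tall, with a scanner on top.
- module_a_center (a point): Loose battery module, grey block 50 x 42 x 48 mm (x, y, z), 0.2 kg, with its top label in yellow, dark grip ribs on its two x faces (grip there, across the 50 mm) and brass contacts on its two y faces (42 mm apart). Its pose is that of the block's centre (24 mm above its underside): z up, x across the 50 mm depth, y across the 42 mm width. Starts on the bare desk or on the 3 mm thick mouse pad at the left. Absent in some starts.
- module_b_center (a point): Loose battery module, grey block 50 x 42 x 48 mm (x, y, z), 0.2 kg, with its top label in blue, dark grip ribs on its two x faces (grip there, across the 50 mm) and brass contacts on its two y faces (42 mm apart). Its pose is that of the block's centre (24 mm above its underside): z up, x across the 50 mm depth, y across the 42 mm width. Starts on the bare desk or on the 3 mm thick mouse pad at the left. Absent in some starts.
- module_c_center (a point): Loose battery module, grey block 50 x 42 x 48 mm (x, y, z), 0.2 kg, with its top label in orange, dark grip ribs on its two x faces (grip there, across the 50 mm) and brass contacts on its two y faces (42 mm apart). Its pose is that of the block's centre (24 mm above its underside): z up, x across the 50 mm depth, y across the 42 mm width. Starts on the bare desk or on the 3 mm thick mouse pad at the left. Absent in some starts.
- module_d_center (a point): Loose battery module, grey block 50 x 42 x 48 mm (x, y, z), 0.2 kg, with its top label in white, dark grip ribs on its two x faces (grip there, across the 50 mm) and brass contacts on its two y faces (42 mm apart). Its pose is that of the block's centre (24 mm above its underside): z up, x across the 50 mm depth, y across the 42 mm width. Starts on the bare desk or on the 3 mm thick mouse pad at the left. Absent in some starts.
- loupe: Bystander: loupe, clear cylinder with black rim, 47 mm across, 44 high. Origin at its underside. Leave it alone.
- marker_red: Bystander: white marker with red cap, 17 x 132 x 18 mm, lying. Origin at its underside. Leave it alone.
- board_small_a: Bystander: small blue circuit board, 42 x 63 x 13 mm. Origin at its underside. Leave it alone.
- usb_stick: Bystander: red USB stick, 18 x 52 x 8 mm. Origin at its underside. Leave it alone.
- screwdriver_b: Bystander: yellow screwdriver, 15 x 136 x 15 mm, lying. Origin at its underside. Leave it alone.
- tweezer_probe: Bystander: white tweezer probe, 19 x 186 x 17 mm, lying. Origin at its underside. Leave it alone.

How it is judged:
On the way, in this order (a step that is already met when the one before it is completed fails the run):
1. the isolator is flipped off (value of joint isolator below -0.4 rad), for 0.2 s.
2. with the isolator off, every module stands flush in the row (value of joint isolator below -0.4 rad and x of module_a_center in the frame of dock_face between -0.007 and 0.007 m and angle between the y axis of each of module_a_center, module_b_center, module_c_center, module_d_center and the y axis of dock_face, either way round below 0.09 rad and angle between each of module_a_center, module_b_center, module_c_center, module_d_center's own z axis and vertical below 0.08 rad and height (world z) of each of module_a_center, module_b_center, module_c_center, module_d_center below 0.03 m and (y of module_a_center in the frame of dock_face between 0.015 and 0.024 m or y of module_a_center in the frame of dock_face between 0.057 and 0.0675 m or y of module_a_center in the frame of dock_face between 0.099 and 0.111 m or y of module_a_center in the frame of dock_face between 0.141 and 0.1545 m) and x of module_b_center in the frame of dock_face between -0.007 and 0.007 m and (y of module_b_center in the frame of dock_face between 0.015 and 0.024 m or y of module_b_center in the frame of dock_face between 0.057 and 0.0675 m or y of module_b_center in the frame of dock_face between 0.099 and 0.111 m or y of module_b_center in the frame of dock_face between 0.141 and 0.1545 m) and x of module_c_center in the frame of dock_face between -0.007 and 0.007 m and (y of module_c_center in the frame of dock_face between 0.015 and 0.024 m or y of module_c_center in the frame of dock_face between 0.057 and 0.0675 m or y of module_c_center in the frame of dock_face between 0.099 and 0.111 m or y of module_c_center in the frame of dock_face between 0.141 and 0.1545 m) and x of module_d_center in the frame of dock_face between -0.007 and 0.007 m and (y of module_d_center in the frame of dock_face between 0.015 and 0.024 m or y of module_d_center in the frame of dock_face between 0.057 and 0.0675 m or y of module_d_center in the frame of dock_face between 0.099 and 0.111 m or y of module_d_center in the frame of dock_face between 0.141 and 0.1545 m) and horizontal distance between any of module_a_center, module_b_center, module_c_center, module_d_center and place1 below 0.011 m and horizontal distance between any of module_a_center, module_b_center, module_c_center, module_d_center and place2 below 0.011 m and horizontal distance between any of module_a_center, module_b_center, module_c_center, module_d_center and place3 below 0.011 m), for 0.2 s.
3. the isolator is flipped back on (value of joint isolator above 0.4 rad), for 0.2 s.
At the end, for the whole second after the job is handed in: Isolator on (above 0.4); readout leaning back 0.42 to 0.62 rad; all present modules upright on the desk in one row, places filled from the charger on: within 7 mm of the centre line, turned under 0.09 rad, gaps in all under 3 mm for the first, 1.5 mm more for each next (value of joint isolator above 0.4 rad and value of joint readout between 0.42 and 0.62 rad and x of module_a_center in the frame of dock_face between -0.007 and 0.007 m and angle between the y axis of each of module_a_center, module_b_center, module_c_center, module_d_center and the y axis of dock_face, either way round below 0.09 rad and angle between each of module_a_center, module_b_center, module_c_center, module_d_center's own z axis and vertical below 0.08 rad and height (world z) of each of module_a_center, module_b_center, module_c_center, module_d_center below 0.03 m and (y of module_a_center in the frame of dock_face between 0.015 and 0.024 m or y of module_a_center in the frame of dock_face between 0.057 and 0.0675 m or y of module_a_center in the frame of dock_face between 0.099 and 0.111 m or y of module_a_center in the frame of dock_face between 0.141 and 0.1545 m) and x of module_b_center in the frame of dock_face between -0.007 and 0.007 m and (y of module_b_center in the frame of dock_face between 0.015 and 0.024 m or y of module_b_center in the frame of dock_face between 0.057 and 0.0675 m or y of module_b_center in the frame of dock_face between 0.099 and 0.111 m or y of module_b_center in the frame of dock_face between 0.141 and 0.1545 m) and x of module_c_center in the frame of dock_face between -0.007 and 0.007 m and (y of module_c_center in the frame of dock_face between 0.015 and 0.024 m or y of module_c_center in the frame of dock_face between 0.057 and 0.0675 m or y of module_c_center in the frame of dock_face between 0.099 and 0.111 m or y of module_c_center in the frame of dock_face between 0.141 and 0.1545 m) and x of module_d_center in the frame of dock_face between -0.007 and 0.007 m and (y of module_d_center in the frame of dock_face between 0.015 and 0.024 m or y of module_d_center in the frame of dock_face between 0.057 and 0.0675 m or y of module_d_center in the frame of dock_face between 0.099 and 0.111 m or y of module_d_center in the frame of dock_face between 0.141 and 0.1545 m) and horizontal distance between any of module_a_center, module_b_center, module_c_center, module_d_center and place1 below 0.011 m and horizontal distance between any of module_a_center, module_b_center, module_c_center, module_d_center and place2 below 0.011 m and horizontal distance between any of module_a_center, module_b_center, module_c_center, module_d_center and place3 below 0.011 m); the robot touches nothing.
It fails at once if another thing on the desk is shoved away (more than 5 cm) (distance of any of loupe, marker_red, board_small_a, usb_stick, screwdriver_b, tweezer_probe from where it was at the start of the episode above 0.05 m).
Of module_a, module_b, module_c, module_d only 3 to 4 are there at a start; the rules pass over those that are not, and their reading is None.
At some moment in a run one of module_a, module_b, module_c, module_d may be knocked a few centimetres aside while the robot is not near it.
It also fails if it takes over 210 s, if anything falls off the work surface, if the arm or the gripper's body presses on something with over 40 N, if the wrist force passes 120 N, or if a joint passes its speed limit or range.

ROBOT

A 6-joint arm with a two-finger parallel gripper is mounted at the origin on a cart in front of the work surface, level with it; the furniture and walls round the work are solid. World frame = base frame: x ahead of the robot, y to its left, z up, the work surface at z = 0. Lengths are in m, angles in rad, forces in N, time in s.
With the tool pointing down it reaches from about 0.35 to 0.775 m from the base axis. Payload 5.5 kg.
Tool frame: the origin (TCP) lies midway between the tips of the shut fingers; the grasp point (between the pads) lies 19 mm behind it; z points along the fingers, y is the line along which they close (so a half turn about z gives the same grasp; the last joint's range is limited). The gripper opens to 85 mm and grips with 20 to 120 N. Pads are 22 mm wide; open, the fingers measure 114 mm over their backs; the gripper's body (76 mm by 85 mm) begins 54 mm behind the grasp point. The pads swing forward as they close: fully open they stand 13 mm farther back than shut.
Start: joints at [1.169, 0.313, 0.046, 1.304, 0, 1.431], TCP at [0.149, 0.555, 0.231] pointing down, gripper open.
Joint ranges: [-2.76, 2.76], [-0.86, 1.69], [-1.03, 1.26], [-2.2, 2.34], [-1.47, 1.5], [-3.14, 3.14]. Speed limits (rad/s): [2.57, 2.57, 3.14, 3.14, 3.14, 3.14].

INTERFACE

Orientations are given as a unit quaternion [w, x, y, z].
In Python, from workcell import env gives the robot as it stands.
- The arm moves only by the tool move_arm, never from a script. Its argument "targets" is a list of rows, each a list of 3 entries, a list of its own where there are three numbers: the shift along the tool's x, y, z in mm, then the turn, a rotation vector about the tool's x, y, z in units of 10 degrees (1.0 is 10 degrees), then the closure, from -1 (fully open) to 1 (shut). In form: [[[dx, dy, dz], [ax, ay, az], gripper], ...]. A call has 1 to 5 rows; each row is the pose to reach, as a shift and turn from the pose commanded when the call began, along the tool's axes at that moment; what a row does not reach only later rows make up. A row lasts 1/8 s, in which the tool goes at most 62.5 mm and 10.7 degrees, less where a joint would pass 70% of its speed; a pose out of reach is approached as far as the arm can. A call with a gripper value outside its range is refused whole. The fingers move at their own pace and stop on an object; "squeeze" is the grip in N (left out, the last holds). Time passes only in rows, so rows that repeat a pose let the fingers close. It gives the time, the measured TCP pose, the force, the opening and the grip force at its end, in the units of the state.
- env.get_state(): the state, without advancing time (a new reading comes with each control period).
- env.read_camera(name): name is "scene" or "top" or "wrist"; returns a dict with "pixels" (480x640x3 uint8, red, green, blue), "fovy" (degrees; the focal length in pixels is half the picture's height over the tangent of half this angle, whatever the lens; pixels are square), "cx", "cy" (the principal point, pixels), "extrinsics" (4x4, takes a point from world to camera coordinates); the wrist camera has in their place "mount" (4x4, takes a point from camera to tool coordinates, whose origin is the TCP and whose axes are the flange's). Camera axes: x right, y up, looking along -z (the intrinsics and any distortion apply to the point x, -y, -z); pixel columns grow to the right and rows downward; lengths in m; the calibration is good to about 2 mm. A picture is of the moment at which its call begins: read the wrist's pose just before it. There is no depth.
- env.hand_in(): hands the job in; it is judged then, once.
Trained networks look in a picture, given as the dict that the camera call returned (one of the last four; its "shot" number tells which), for a name from the list of things; names that differ only in an ending like _2 or _b are one class to them, and where a whole thing is asked for, a point or a joint stands for the part that bears it (a point fixed in the world has none). Each returns a list of dicts, best first, with "confidence" (0 to 1); they miss things now and then, are a little off and sometimes report something else, mostly with a low value. They report only what shows in the picture. A call takes as long as a camera call.
- env.spot_in(thing, picture): "centre" ([x, y, z] in m, in world coordinates, good to about 4 mm: the middle of the surface that is visible of it).
- env.regions_of(thing, picture): "mask" (480x640 bool, what is visible of it).
- env.landmark_of(thing, picture): "centre" ([x, y, z] in m, in world coordinates, good to about 4 mm: a listed point, or the origin of a listed thing).
The state is a dict: "clock": time; "joint_pos": joint angles; "qvel": joint speeds; "tau": joint torques, N m; "tcp_pos": TCP position; "orientation": TCP orientation; "wrist_force": force on the tool from outside, world axes, zero at the start; "ft_torque": the same for the moment, N m; "finger_gap": finger opening in m; "grip_force": force on a finger pad.
Only numpy, scipy, OpenCV 4.12 (cv2) and the standard library are available. Lean on these libraries where they do the work, as an engineer would, in place of code of your own. Each camera call takes 0.05 s, during which the arm holds its last target. There are 200 camera calls.

## Working session

There is one attempt and no reset: what is moved stays moved. The work goes in short steps, Python scripts to look and compute and a tool call to move; the robot and the scene stay as the last step left them, time stands still between calls to the robot, and variables do not carry over. Pictures are saved under pics/ and viewed, at most 14 in all, crops included, and the job is handed in when it is done.

Besides the shell and the picture viewer there is one more tool, called after "Emit:" by a JSON object that holds its "op" and its "data", one argument or row to a line. move_arm: Moves the arm, as the interface text tells. Its arguments: {"type":"object","properties":{"targets":{"type":"array","items":{"type":"array"}},"squeeze":{"type":"number"}},"required":["targets"]}

```bash
ls; mkdir -p pics
cat > h.py <<'E'
import numpy as np, cv2
from scipy.spatial.transform import Rotation as R
from workcell import env
def save(p,n): cv2.imwrite('pics/'+n,p['pixels'][:,:,::-1])
E
python3 - <<'E'
from h import *
s=env.get_state(); print(s)
for c in ['scene','top']:
    p=env.read_camera(c); save(p,c+'0.png'); print(c,p['fovy'],p['cx'],p['cy'],{k:v for k,v in p.items() if k not in('pixels',)})
    for t in ['charger','dock_face','isolator_pivot','readout_top','module_a_center','module_b_center','module_c_center','module_d_center','loupe','marker_red','board_small_a','usb_stick','screwdriver_b','tweezer_probe']:
        r=env.landmark_of(t,p); print(t,[(np.round(x['centre'],3).tolist(),round(x['confidence'],2)) for x in r[:2]])
E
```

```text
pics
{'clock': 0.0, 'joint_pos': array([1.16939296e+00, 3.14001826e-01, 4.49929653e-02, 1.30358258e+00,
       1.98631937e-05, 1.43120220e+00]), 'qvel': array([-1.85271005e-04,  9.84232869e-05,  1.78857665e-04,  7.92361809e-04,
       -3.87967085e-04,  1.07527420e-03]), 'tau': array([ 8.97850314e-04, -4.80629110e+01,  2.98533404e+01,  1.95197971e-02,
        1.44703385e-06, -2.67797283e-06]), 'tcp_pos': array([0.14863106, 0.55494501, 0.23041377]), 'orientation': array([-2.49408190e-04,  1.30531033e-01,  9.91443818e-01, -8.62264718e-04]), 'wrist_force': array([-0.31079081, -0.14352495,  0.15960712]), 'ft_torque': array([-0.07747764, -0.01817715,  0.02451657]), 'grip_force': 0.0, 'finger_gap': 0.08583585349985685}
scene 56.548658766720806 313.2513308322857 240.37334993724357 {'fovy': 56.548658766720806, 'cx': 313.2513308322857, 'cy': 240.37334993724357, 'extrinsics': array([[-0.96438389,  0.26384456, -0.01870169,  0.49299323],
       [-0.20327478, -0.69404024,  0.69064282,  0.03266223],
       [ 0.16924263,  0.66984639,  0.72295418, -1.46000301],
       [ 0.        ,  0.        ,  0.  
[... 1469 characters left out ...]
 [([0.49, -0.29, 0.121], 0.53)]
module_a_center [([0.501, 0.136, 0.028], 0.73), ([0.51, 0.252, 0.03], 0.65)]
module_b_center [([0.499, 0.053, 0.026], 0.74), ([0.45, -0.304, 0.056], 0.48)]
module_c_center [([0.507, 0.253, 0.031], 0.91), ([0.44, -0.454, -0.002], 0.34)]
module_d_center [([0.492, 0.35, 0.029], 0.76), ([0.507, 0.253, 0.03], 0.62)]
loupe [([0.599, -0.436, 0.003], 0.84), ([0.503, 0.134, 0.029], 0.16)]
marker_red [([0.403, 0.393, 0.001], 0.84), ([0.599, -0.435, -0.0], 0.52)]
board_small_a [([0.441, -0.452, -0.001], 0.67)]
usb_stick [([0.526, -0.468, 0.003], 0.63), ([0.456, -0.184, 0.027], 0.27)]
screwdriver_b [([0.397, 0.241, 0.0], 0.46)]
tweezer_probe [([0.437, 0.499, -0.0], 0.85)]
```

View pics/top0.png

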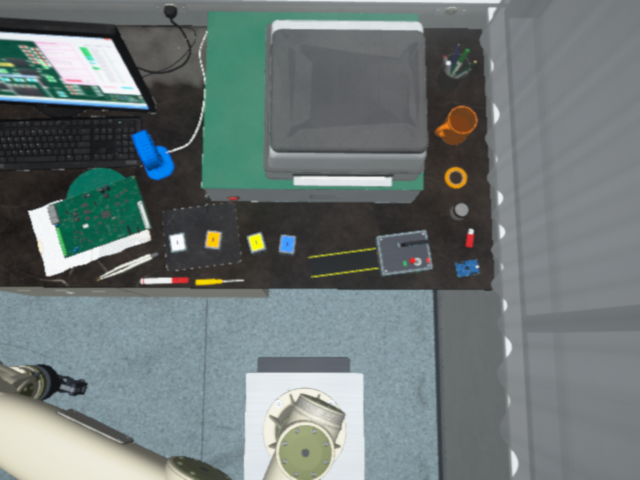

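View pics/scene0.png

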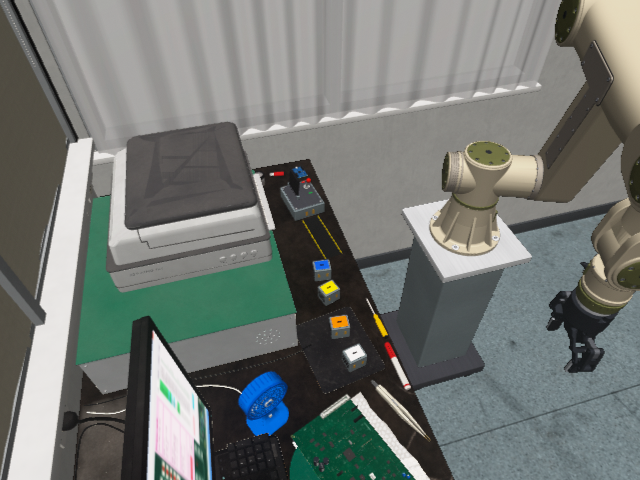

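The top picture shows the modules in a row (white 177,242; orange 213,240; yellow 255,242; blue 287,244). The charger is at 404,253, with strip lines running from (309,257)-(378,250) and (312,276)-(378,268), so it is slightly yawed. The scene picture agrees.

```bash
cat >> h.py <<'E'
def state():
    s=env.get_state(); q=s['orientation']; return s,np.array(s['tcp_pos']),R.from_quat(np.r_[q[1:],q[0]])
def Rt(phi): return R.from_matrix(np.array([[-np.sin(phi),np.cos(phi),0],[np.cos(phi),np.sin(phi),0],[0,0,-1]]).T)
def go(x,y,z,phi):
    s,p,r=state(); d=r.inv().apply(np.array([x,y,z])-p)*1000; v=(r.inv()*Rt(phi)).as_rotvec(degrees=True)/10
    print('shift',d.round(1).tolist(),'turn',v.round(2).tolist(),'rows',round(max(np.linalg.norm(d)/62.5,np.linalg.norm(v)/1.07),1))
def ray(p,uv,z,tcp=None,rot=None):
    f=240/np.tan(np.radians(p['fovy'])/2); uv=np.atleast_2d(uv).astype(float)
    d=np.c_[(uv[:,0]-p['cx'])/f,-(uv[:,1]-p['cy'])/f,-np.ones(len(uv))]
    if 'extrinsics' in p:
        E=np.array(p['extrinsics']); o=-E[:3,:3].T@E[:3,3]; D=d@E[:3,:3]
    else:
        M=np.array(p['mount']); o=rot.apply(M[:3,3])+tcp; D=rot.apply(d@M[:3,:3].T)
    return (o+D*((z-o[2])/D[:,2])[:,None])[:,:2]
def rect(p,mask,z,**k):
    u=np.argwhere(mask)[:,::-1]; r=ray(p,u,z,**k)*1000
    (c,wh,a)=cv2.minAreaRect(r.astype(np.float32)); return np.round(np.array(c)/1000,4),np.round(wh,1),round(a,1)
E
python3 - <<'E'
from h import *
p=env.read_camera('top'); h=cv2.cvtColor(p['pixels'],cv2.COLOR_RGB2HSV)
m=((h[...,0]>24)&(h[...,0]<34)&(h[...,1]>150)&(h[...,2]>120)).astype(np.uint8); m[:,:300]=0;m[:,385:]=0;m[:240]=0;m[285:]=0
n,l,st,c=cv2.connectedComponentsWithStats(m)
for i in range(1,n):
    if st[i,4]<10: continue
    xy=ray(p,np.argwhere(l==i)[:,::-1],0.); k=np.polyfit(xy[:,1],xy[:,0],1); print(st[i],xy.min(0),xy.max(0),'yaw',np.arctan(-k[0]),'x at y=-.2',np.polyval(k,-.2))
w=env.read_camera('wrist'); print(w['mount'],w['fovy'])
go(.45,.2,.33,.1)
E
```

```text
[309 248  67  10  78] [ 0.46704161 -0.19690785] [ 0.49404939 -0.01045773] yaw 0.13913887268146988 x at y=-.2 0.4942006074423147
[312 268  66   9  75] [ 0.41341377 -0.20173415] [ 0.43722217 -0.01913718] yaw 0.13773696865213908 x at y=-.2 0.4375399747826744
[[-4.66248143e-04  9.62248948e-01  2.72170434e-01  6.73394838e-02]
 [ 9.99999442e-01  1.90768719e-04  1.03861716e-03 -8.52209547e-04]
 [ 9.47486665e-04  2.72170767e-01 -9.62248500e-01 -1.41888073e-01]
 [ 0.00000000e+00  0.00000000e+00  0.00000000e+00  1.00000000e+00]] 63.29542764892696
shift [-382.9, -265.4, -98.7] turn [0.0, -0.0, 6.93] rows 7.6
```

Emit:
{"op": "move_arm", "data": {
  "targets": [
    [[-383,-265,-99],[0,0,6.93],-1],
    [[-383,-265,-99],[0,0,6.93],-1],
    [[-383,-265,-99],[0,0,6.93],-1],
    [[-383,-265,-99],[0,0,6.93],-1],
    [[-383,-265,-99],[0,0,6.93],-1]
  ]
}}

```text
clock: 2.22
tcp_pos: [0.3476, 0.3209, 0.2969]
orientation: [0.0, 0.567, 0.824, 0.0]
wrist_force: [0.8, 1.1, -0.2]
finger_gap: 0.0852
grip_force: 0.0
```

```bash
python3 -c "
from h import *
print(env.get_state()['joint_pos']);go(.45,.2,.33,.138)"
```

```text
[ 5.75402377e-01  1.01820269e-01 -6.06340744e-02  1.40729910e+00
  4.51839806e-05  1.78052814e+00]
shift [-149.5, 52.4, -33.0] turn [0.01, -0.0, 1.3] rows 2.6
```

Emit:
{"op": "move_arm", "data": {
  "targets": [
    [[-150,52,-33],[0,0,1.3],-1],
    [[-150,52,-33],[0,0,1.3],-1],
    [[-150,52,-33],[0,0,1.3],-1],
    [[-150,52,-33],[0,0,1.3],-1]
  ]
}}

```text
clock: 2.72
tcp_pos: [0.4514, 0.1996, 0.3296]
orientation: [0.0, 0.656, 0.755, 0.0]
wrist_force: [-0.5, 0.0, -0.3]
finger_gap: 0.0853
grip_force: 0.0
```

```bash
cat >> h.py <<'E'
def look(name=None):
    s,t,r=state(); p=env.read_camera('wrist')
    if name: save(p,name)
    return p,dict(tcp=t,rot=r)
def modules(p,k):
    for m in 'abcd':
        r=env.regions_of(f'module_{m}_center',p); l=env.landmark_of(f'module_{m}_center',p)
        print(m,[(np.round(x['centre'],3).tolist(),round(x['confidence'],2)) for x in l[:2]])
E
python3 - <<'E'
from h import *
p,k=look('w0.png'); print(k['tcp'],k['rot'].as_matrix().round(3).tolist()); modules(p,k)
E
```

```text
[0.45136281 0.19962013 0.32957804] [[-0.14, 0.99, 0.001], [0.99, 0.14, 0.0], [-0.0, 0.001, -1.0]]
a [([0.505, 0.137, 0.025], 0.86)]
b [([0.498, 0.058, 0.022], 0.9)]
c [([0.399, 0.391, 0.001], 0.68)]
d [([0.5, 0.352, 0.028], 0.91)]
```

View pics/w0.png

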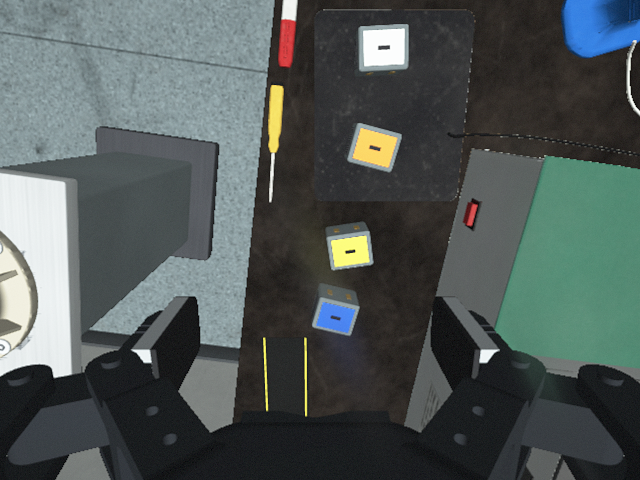

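The wrist picture shows the labels white (384,47), orange (375,148), yellow (350,251) and blue (336,317). Brass contacts face up and down in the image, so the module y axes lie within about 20° of the tool x axis. I'll fit the labels for yaw.

```bash
cat >> h.py <<'E'
HUE=dict(a=(23,35),b=(100,125),c=(10,22),d=None)
def labels(p,k,seeds,z=.048):
    h=cv2.cvtColor(p['pixels'],cv2.COLOR_RGB2HSV); out={}
    for n,(u,v) in seeds.items():
        m=(h[...,1]<40)&(h[...,2]>185) if n=='d' else (h[...,0]>=HUE[n][0])&(h[...,0]<=HUE[n][1])&(h[...,1]>110)&(h[...,2]>90)
        w=np.zeros(m.shape,bool); w[max(0,v-45):v+45,max(0,u-45):u+45]=1
        c,l,st,ce=cv2.connectedComponentsWithStats((m&w).astype(np.uint8))
        i=1+np.argmax(st[1:,4]); print(n,*rect(p,l==i,z,**k),ce[i].round())
E
python3 - <<'E'
from h import *
p,k=look(); labels(p,k,dict(a=(350,251),b=(336,317),c=(375,148),d=(384,47)))
go(.46,-.16,.25,.138)
E
```

```text
a [0.5024 0.1342] [39.5 31.5] 16.6 [352. 254.]
b [0.4984 0.0492] [32. 40.] 83.1 [336. 319.]
c [0.5092 0.2518] [ 6.  13.6] 82.9 [377. 151.]
d [0.5007 0.3493] [41.1 33. ] 10.8 [387.  51.]
shift [-359.9, -41.9, 79.2] turn [0.0, -0.0, 0.05] rows 5.9
```

Emit:
{"op": "move_arm", "data": {
  "targets": [
    [[-360,-42,79],[0,0,0],1],
    [[-360,-42,79],[0,0,0],1],
    [[-360,-42,79],[0,0,0],1],
    [[-360,-42,79],[0,0,0],1],
    [[-360,-42,79],[0,0,0],1]
  ]
}}

```text
clock: 3.85
tcp_pos: [0.4581, -0.1053, 0.2625]
orientation: [0.0, 0.654, 0.757, 0.0]
wrist_force: [1.6, 0.1, -0.5]
finger_gap: -0.0002
grip_force: 0.0
```

Emit:
{"op": "move_arm", "data": {
  "targets": [
    [[-50,0,0],[0,0,0],1],
    [[-50,0,0],[0,0,0],1],
    [[-50,0,0],[0,0,0],1]
  ]
}}

```text
clock: 4.22
tcp_pos: [0.4652, -0.1528, 0.2625]
orientation: [-0.0, 0.654, 0.756, 0.0]
wrist_force: [-0.5, -0.1, -0.8]
finger_gap: 0.0
grip_force: 0.0
```

Run:
```python
from h import *
p,k=look('w1.png'); print(k['tcp'])
for t in ['charger','dock_face','isolator_pivot','readout_top']:
    print(t,[(np.round(x['centre'],3).tolist(),round(x['confidence'],2)) for x in env.landmark_of(t,p)[:2]])
```

```text
[ 0.46519097 -0.15277126  0.2625425 ]
charger [([0.476, -0.27, 0.0], 0.94)]
dock_face [([0.465, -0.198, 0.025], 0.63)]
isolator_pivot []
readout_top [([0.495, -0.294, 0.12], 0.52)]
```

View pics/w1.png

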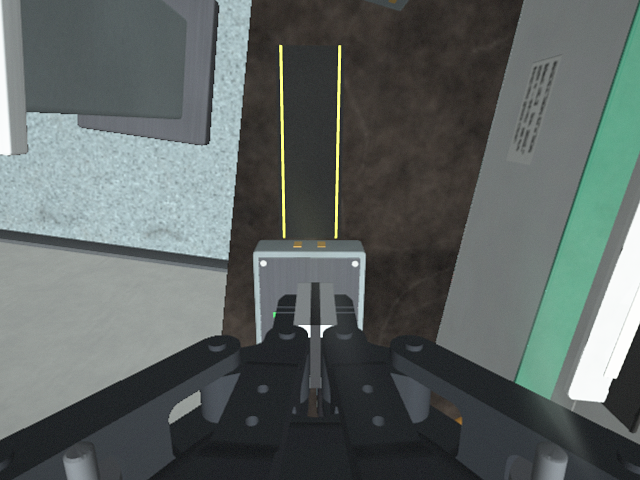

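The picture shows the strip lines (281,45)-(285,238) and (340,45)-(336,238), and the charger's contact side at rows 240-252, columns 256-364. I'll fit these.

```bash
cat >> h.py <<'E'
def strip(p,k,box):
    h=cv2.cvtColor(p['pixels'],cv2.COLOR_RGB2HSV); u0,u1,v0,v1=box
    m=((h[...,0]>24)&(h[...,0]<34)&(h[...,1]>120)&(h[...,2]>100)); w=np.zeros_like(m); w[v0:v1,u0:u1]=1; m=(m&w).astype(np.uint8)
    n,l,st,c=cv2.connectedComponentsWithStats(m)
    for i in range(1,n):
        if st[i,4]<60: continue
        xy=ray(p,np.argwhere(l==i)[:,::-1],0.,**k); f=np.polyfit(xy[:,1],xy[:,0],1)
        print('line',st[i],'yaw',np.arctan(-f[0]).round(4),'x(-.2)',np.polyval(f,-.2).round(4),'y',xy[:,1].min().round(4),xy[:,1].max().round(4))
E
python3 - <<'E'
from h import *
p,k=look(); strip(p,k,(260,360,0,240))
print('deck edge',ray(p,[[257,253],[310,252.5],[364,252]],.05,**k),'bottom',ray(p,[[285,239],[337,239]],0,**k))
E
```

```text
line [279  45   6 194 342] yaw 0.1382 x(-.2) 0.4392 y -0.2073 -0.0181
line [334  46   7 193 234] yaw 0.1316 x(-.2) 0.4957 y -0.1991 -0.0106
deck edge [[ 0.41913846 -0.21059444]
 [ 0.46939071 -0.20270426]
 [ 0.52057089 -0.19467803]] bottom [[ 0.4422081  -0.20794734]
 [ 0.49797295 -0.19975592]]
```

```bash
cat >> h.py <<'E'
C=np.array([.4771,-.272]); YAW=.137
def goc(x,y,z,phi=YAW):
    w=C+np.array([[np.cos(YAW),-np.sin(YAW)],[np.sin(YAW),np.cos(YAW)]])@np.array([x,y])/1000; go(w[0],w[1],z/1000,phi)
def inc(p): return (np.array([[np.cos(YAW),np.sin(YAW)],[-np.sin(YAW),np.cos(YAW)]])@(np.array(p[:2])-C)*1000).round(1)
E
python3 -c "
from h import *
goc(-38,30,82)"
```

```text
shift [-89.9, -43.8, 181.0] turn [0.0, 0.0, 0.05] rows 3.3
```

Emit:
{"op": "move_arm", "data": {
  "targets": [
    [[-90,-44,181],[0,0,0],1],
    [[-90,-44,181],[0,0,0],1],
    [[-90,-44,181],[0,0,0],1],
    [[-90,-44,181],[0,0,0],1],
    [[-90,-44,181],[0,0,0],1]
  ]
}}

```text
clock: 5.15
tcp_pos: [0.4338, -0.2479, 0.0803]
orientation: [-0.002, 0.654, 0.756, 0.0]
wrist_force: [0.6, 0.4, 0.8]
finger_gap: 0.0001
grip_force: 0.0
```

Emit:
{"op": "move_arm", "data": {
  "targets": [
    [[-20,0,0],[0,0,0],1],
    [[-35,0,0],[0,0,0],1],
    [[-46,0,0],[0,0,0],1],
    [[-57,0,0],[0,0,0],1],
    [[-57,0,0],[0,0,0],1]
  ]
}}

```text
clock: 5.78
tcp_pos: [0.4431, -0.3054, 0.0816]
orientation: [-0.0, 0.654, 0.756, 0.0]
wrist_force: [-0.4, 1.4, 0.4]
finger_gap: 0.0002
grip_force: 0.4
```

Run:
```python
from h import *
s,t,r=state(); print(inc(t),t[2])
p=env.read_camera('scene'); x=cv2.resize(p['pixels'][150:250,240:370],None,fx=5,fy=5,interpolation=cv2.INTER_CUBIC); cv2.imwrite('pics/iso.png',x[:,:,::-1])
```

```text
[-38.2 -28.5] 0.08161681785772887
```

View pics/iso.png

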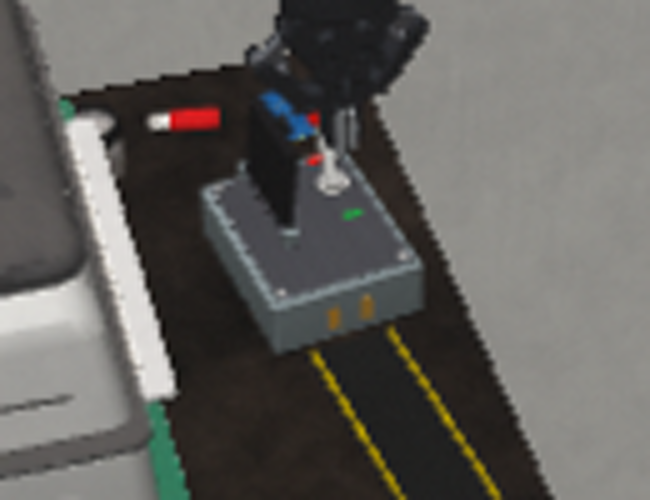

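The crop shows the lever leaning to the red (far) side, so the isolator is off. Next is the readout.

Emit:
{"op": "move_arm", "data": {
  "targets": [
    [[48,0,-18],[0,0,0],1],
    [[48,0,-18],[0,0,0],1],
    [[48,20,-18],[0,0,0],1],
    [[25,23,-18],[0,0,0],1],
    [[25,23,-18],[0,0,0],1]
  ]
}}

```text
clock: 6.45
tcp_pos: [0.4631, -0.2785, 0.0997]
orientation: [0.001, 0.654, 0.756, -0.0]
wrist_force: [0.2, 0.2, 0.2]
finger_gap: -0.0001
grip_force: 0.0
```

Emit:
{"op": "move_arm", "data": {
  "targets": [
    [[0,8,0],[0,0,0],1],
    [[0,16,0],[0,0,0],1],
    [[0,25,0],[0,0,0],1],
    [[0,33,0],[0,0,0],1],
    [[0,33,0],[0,0,0],1]
  ]
}}

```text
clock: 7.08
tcp_pos: [0.4958, -0.2717, 0.0995]
orientation: [0.0, 0.654, 0.757, 0.0]
wrist_force: [0.3, -0.6, -0.1]
finger_gap: 0.0002
grip_force: 0.0
```

Run:
```python
from h import *
s,t,r=state(); print(inc(t),t[2],s['wrist_force'])
for c in ('scene','top'):
    p=env.read_camera(c)
    for x in env.landmark_of('readout_top',p)[:2]: print(c,inc(x['centre']),np.round(x['centre'],4),x['confidence'])
    if c=='scene': x=cv2.resize(p['pixels'][150:250,240:370],None,fx=5,fy=5,interpolation=cv2.INTER_CUBIC); cv2.imwrite('pics/ro.png',x[:,:,::-1])
```

```text
[18.6 -2.3] 0.0994511199242177 [ 0.29013696 -0.55933737 -0.09742648]
scene [ 40.3 -27.1] [ 0.5207 -0.2933  0.119 ] 0.43
top [ 99.9 516.1] [0.5056 0.2529 0.0304] 0.59
```

View pics/ro.png

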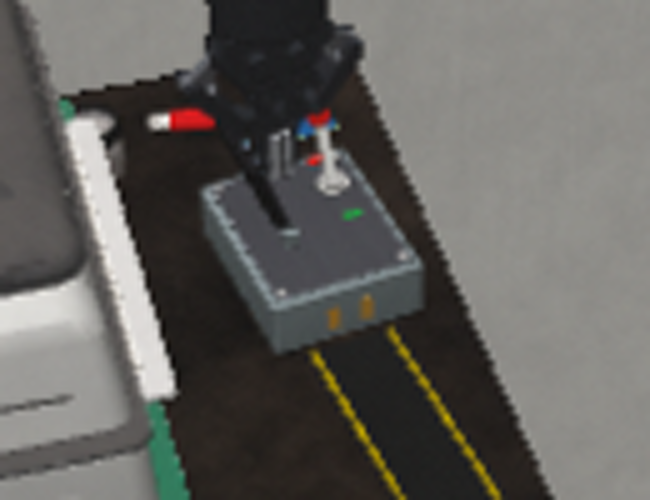

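The readout now leans about 0.3 rad (top at charger x ≈ 40). It needs another 11 mm of push.

Emit:
{"op": "move_arm", "data": {
  "targets": [
    [[0,6,0],[0,0,0],1],
    [[0,11,0],[0,0,0],1],
    [[0,11,0],[0,0,0],1],
    [[0,-10,0],[0,0,0],1],
    [[0,-30,-60],[0,0,0],1]
  ]
}}

```text
clock: 7.9
tcp_pos: [0.4628, -0.2742, 0.1552]
orientation: [-0.005, 0.654, 0.757, 0.0]
wrist_force: [-0.6, -1.2, 0.5]
finger_gap: -0.0002
grip_force: 0.0
```

Run:
```python
from h import *
p=env.read_camera('scene')
for x in env.landmark_of('readout_top',p)[:2]: print(inc(x['centre']),np.round(x['centre'],4),x['confidence'])
s,t,r=state(); print(inc(t),t)
go(.49,.03,.17,-.12)
```

```text
[ 2.4 70.5] [ 0.4698 -0.2018  0.0268] 0.74
[ 48.6 -25.4] [ 0.5287 -0.2905  0.1162] 0.5
[-10.6  -5.3] [ 0.46732656 -0.27869657  0.16484092]
shift [302.2, 66.7, -6.7] turn [0.04, 0.03, 1.51] rows 5.0
```

Emit:
{"op": "move_arm", "data": {
  "targets": [
    [[302,67,-7],[0,0,1.5],-1],
    [[302,67,-7],[0,0,1.5],-1],
    [[302,67,-7],[0,0,1.5],-1],
    [[302,67,-7],[0,0,1.5],-1],
    [[302,67,-7],[0,0,1.5],-1]
  ]
}}

```text
clock: 8.62
tcp_pos: [0.4892, 0.0342, 0.1667]
orientation: [0.001, 0.747, 0.664, 0.001]
wrist_force: [0.8, 0.3, -0.1]
finger_gap: 0.0853
grip_force: 0.0
```

```bash
cat >> h.py <<'E'
def find(n,z=.048):
    p,k=look(); h=cv2.cvtColor(p['pixels'],cv2.COLOR_RGB2HSV)
    m=(h[...,1]<40)&(h[...,2]>185) if n=='d' else (h[...,0]>=HUE[n][0])&(h[...,0]<=HUE[n][1])&(h[...,1]>110)&(h[...,2]>90)
    m=cv2.morphologyEx(m.astype(np.uint8),cv2.MORPH_CLOSE,np.ones((5,5)))
    c,l,st,ce=cv2.connectedComponentsWithStats(m)
    for i in np.argsort(-st[1:,4])[:3]+1:
        if st[i,4]>300: print(n,*rect(p,l==i,z,**k),ce[i].round(),st[i])
    print(k['tcp'].round(4)); return p,k
E
python3 - <<'E'
from h import *
p,k=find('b'); save(p,'wb.png'); find('a');find('c')
E
```

```text
b [0.4975 0.0438] [20.3 39.2] 83.2 [310. 214.] [294 197  58  30 753]
[0.4892 0.0342 0.1667]
a [ 0.4817 -0.0528] [  3.  123.4] 7.9 [316. 344.] [295 274  43 141 547]
a [ 0.4337 -0.0518] [  2.7 108.1] 7.9 [253. 349.] [232 289  43 123 476]
[0.4888 0.0411 0.1669]
[0.4888 0.0377 0.1667]
```

View pics/wb.png

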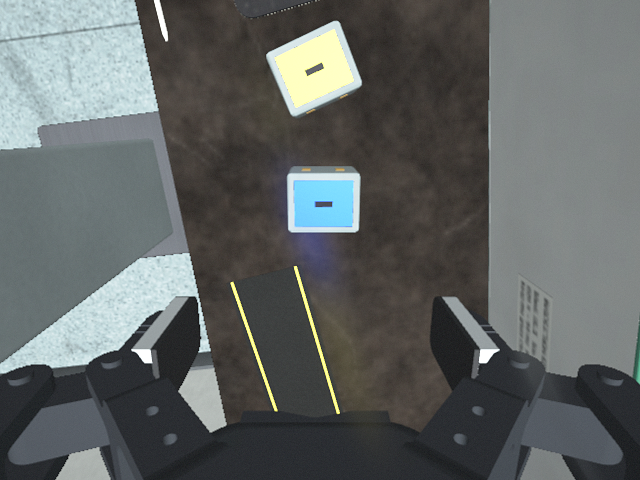

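The picture shows the blue label centred at (324,204), aligned with the tool, and the yellow label at (314,68), rotated about 20°. The labels look pale close up, so I'll loosen the colour thresholds.

```bash
sed -i 's/\[...,1\]>110)&(h\[...,2\]>90)/[...,1]>55)\&(h[...,2]>120)/; s/HUE=dict.*/HUE=dict(a=(23,35),b=(92,125),c=(8,22),d=None)/' h.py
python3 - <<'E'
from h import *
p,k=find('b'); p,k=find('a')
E
```

```text
b [0.4979 0.0432] [44.8 40.1] 82.8 [324. 206.] [ 295  181   60   65 2859]
[0.4888 0.0352 0.1665]
a [0.5023 0.1344] [39.9 32.1] 16.7 [316.  67.] [ 276   28   79   78 3514]
a [ 0.4823 -0.0573] [  2.9 130. ] 7.9 [316. 338.] [294 265  46 149 582]
a [ 0.4344 -0.0566] [  2.9 115.7] 7.9 [254. 345.] [230 280  48 132 510]
[0.4889 0.0334 0.1664]
```

Run:
```python
from h import *
p,k=look(); print(k['tcp'],ray(p,[[324,203.5],[316,68]],.048,**k))
s=env.get_state(); print(s['qvel'].round(3))
go(.498,.0495,.125,-.125)
```

```text
[0.48879199 0.03223841 0.1662148 ] [[0.49835068 0.04739988]
 [0.50278564 0.13271334]]
[-0.028  0.003 -0.003  0.003 -0.     0.003]
shift [19.1, 7.1, 41.1] turn [0.01, 0.0, 0.04] rows 0.7
```

Emit:
{"op": "move_arm", "data": {
  "targets": [
    [[17,7,50],[0,0,0],-1],
    [[17,7,80],[0,0,0],-1],
    [[17,7,120],[0,0,0],-1],
    [[17,7,160],[0,0,0],-1],
    [[17,7,160],[0,0,0],-1]
  ]
}}

```text
clock: 9.55
tcp_pos: [0.4944, 0.0465, 0.0035]
orientation: [-0.002, 0.748, 0.663, -0.002]
wrist_force: [-0.8, 0.1, 0.5]
finger_gap: 0.0856
grip_force: 0.0
```

Emit:
{"op": "move_arm", "data": {
  "targets": [
    [[0,0,0],[0,0,0],1],
    [[0,0,0],[0,0,0],1],
    [[0,0,0],[0,0,0],1],
    [[0,0,0],[0,0,0],1],
    [[0,0,0],[0,0,0],1]
  ],
  "squeeze": 30
}}

```text
clock: 10.18
tcp_pos: [0.4988, 0.0477, 0.0079]
orientation: [0.002, 0.747, 0.664, 0.001]
wrist_force: [-0.3, -2.2, 6.3]
finger_gap: 0.0496
grip_force: 32.7
```

Run:
```python
from h import *
s,t,r=state(); print(t,s['finger_gap'],s['grip_force'])
goc(0,100,100); goc(0,100,20)
```

```text
[0.49881453 0.04765408 0.00791174] 0.04963664890688902 32.69281446933746
shift [-223.3, -9.0, -92.0] turn [0.02, 0.01, -1.46] rows 3.9
shift [-223.2, -9.3, -12.0] turn [0.02, 0.01, -1.46] rows 3.6
```

Emit:
{"op": "move_arm", "data": {
  "targets": [
    [[0,0,-40],[0,0,0],1],
    [[-60,-3,-40],[0,0,-0.4],1],
    [[-120,-5,-40],[0,0,-0.8],1],
    [[-180,-8,-40],[0,0,-1.2],1],
    [[-219,-9,-40],[0,0,-1.46],1]
  ]
}}

```text
clock: 10.8
tcp_pos: [0.4625, -0.1708, 0.0468]
orientation: [0.001, 0.657, 0.754, 0.0]
wrist_force: [0.4, -0.8, -1.8]
finger_gap: 0.0493
grip_force: 32.5
```

Run:
```python
from h import *
s,t,r=state(); print(t,inc(t),s['finger_gap'],s['grip_force'])
goc(0,99,10)
```

```text
[ 0.46246657 -0.17079234  0.04678821] [ -0.7 102.3] 0.0493393580956099 32.525657415390015
shift [-3.2, 0.6, 36.8] turn [0.01, 0.01, 0.0] rows 0.6
```

Emit:
{"op": "move_arm", "data": {
  "targets": [
    [[-2,1,20],[0,0,0],1],
    [[-2,1,30],[0,0,0],1],
    [[-2,1,37],[0,0,0],1],
    [[-2,1,37],[0,0,0],1],
    [[-2,1,37],[0,0,0],1]
  ]
}}

```text
clock: 11.42
tcp_pos: [0.4642, -0.1697, 0.0093]
orientation: [0.0, 0.656, 0.754, 0.0]
wrist_force: [-0.4, -0.0, -2.1]
finger_gap: 0.0497
grip_force: 32.5
```

Emit:
{"op": "move_arm", "data": {
  "targets": [
    [[-3,0,0],[0,0,0],1],
    [[-5,0,0],[0,0,0],1],
    [[-7,0,0],[0,0,0],1],
    [[-7,0,0],[0,0,0],1]
  ]
}}

```text
clock: 11.92
tcp_pos: [0.4649, -0.1774, 0.009]
orientation: [0.0, 0.657, 0.754, 0.0]
wrist_force: [-0.3, 0.8, -1.7]
finger_gap: 0.0493
grip_force: 32.5
```

Run:
```python
from h import *
s,t,r=state(); print(t,inc(t),s['wrist_force'],R.as_matrix(r).round(3).tolist())
```

```text
[ 0.46493451 -0.17737666  0.00903583] [ 0.9 95.4] [-0.2541118   0.83787616 -1.73490538] [[-0.137, 0.991, 0.0], [0.991, 0.137, 0.0], [-0.0, 0.0, -1.0]]
```

Emit:
{"op": "move_arm", "data": {
  "targets": [
    [[-1,-1,0],[0,0,0],1],
    [[-2,-1,0],[0,0,0],1],
    [[-3,-1,0],[0,0,0],1],
    [[-4,-1,0],[0,0,0],1],
    [[-4,-1,0],[0,0,0],1]
  ]
}}

```text
clock: 12.55
tcp_pos: [0.4644, -0.1813, 0.009]
orientation: [0.0, 0.657, 0.754, 0.0]
wrist_force: [-0.4, 0.1, -1.6]
finger_gap: 0.0497
grip_force: 32.5
```

Emit:
{"op": "move_arm", "data": {
  "targets": [
    [[-1,0,0],[0,0,0],1],
    [[-2,0,0],[0,0,0],1],
    [[-2,0,0],[0,0,0],1]
  ]
}}

```text
clock: 12.92
tcp_pos: [0.4647, -0.1831, 0.009]
orientation: [-0.0, 0.657, 0.754, 0.0]
wrist_force: [0.2, 0.1, -1.0]
finger_gap: 0.05
grip_force: 32.5
```

Run:
```python
from h import *
s,t,r=state(); print(t,inc(t),s['wrist_force'])
```

```text
[ 0.4646563  -0.1830635   0.00898178] [-0.2 89.8] [ 0.17597545  0.11151471 -1.0171243 ]
```

Emit:
{"op": "move_arm", "data": {
  "targets": [
    [[-1,0,0],[0,0,0],1],
    [[-2,0,0],[0,0,0],1],
    [[-2,0,0],[0,0,0],1]
  ]
}}

```text
clock: 13.3
tcp_pos: [0.4646, -0.183, 0.009]
orientation: [-0.001, 0.656, 0.754, 0.002]
wrist_force: [0.6, 8.3, 2.8]
finger_gap: 0.0495
grip_force: 33.1
```

Emit:
{"op": "move_arm", "data": {
  "targets": [
    [[-1,0,0],[0,0,0],1],
    [[-2,0,0],[0,0,0],1],
    [[-2,0,0],[0,0,0],1]
  ]
}}

```text
clock: 13.68
tcp_pos: [0.4646, -0.183, 0.009]
orientation: [-0.003, 0.656, 0.755, 0.003]
wrist_force: [0.2, 15.4, 6.5]
finger_gap: 0.0495
grip_force: 33.5
```

Run:
```python
from h import *
s,t,r=state(); print(t,inc(t),s['wrist_force'])
```

```text
[ 0.46459761 -0.18296073  0.00901955] [-0.2 89.9] [ 0.20494361 15.43800684  6.52895301]
```

Emit:
{"op": "move_arm", "data": {
  "targets": [
    [[2.5,0,1],[0,0,0],1],
    [[2.5,0,1],[0,0,0],1],
    [[2.5,0,1],[0,0,0],-1],
    [[2.5,0,1],[0,0,0],-1],
    [[2.5,0,1],[0,0,0],-1]
  ]
}}

```text
clock: 14.3
tcp_pos: [0.4652, -0.1853, 0.0082]
orientation: [0.0, 0.657, 0.754, -0.0]
wrist_force: [0.6, 0.6, 0.3]
finger_gap: 0.085
grip_force: 0.0
```

Emit:
{"op": "move_arm", "data": {
  "targets": [
    [[2,0,0],[0,0,0],-1],
    [[2,0,-60],[0,0,0],-1],
    [[60,0,-110],[0,0,0],-1],
    [[60,0,-160],[0,0,0],-1],
    [[60,0,-160],[0,0,0],-1]
  ]
}}

```text
clock: 14.92
tcp_pos: [0.4595, -0.1257, 0.1728]
orientation: [0.004, 0.656, 0.755, 0.001]
wrist_force: [0.8, -0.2, 0.1]
finger_gap: 0.0858
grip_force: 0.0
```

Run:
```python
from h import *
s,t,r=state(); print(t,inc(t))
go(.497,.118,.17,.29)
```

```text
[ 0.45945441 -0.12566893  0.17276429] [  2.5 147.4]
shift [236.1, 71.0, 2.1] turn [0.04, 0.03, -0.86] rows 3.9
```

Run:
```python
from h import *
p,k=find('b'); 
r=ray(p,[[0,0]],.048,**k)
```

```text
b [ 0.4707 -0.1833] [51.  36.8] 7.8 [312. 297.] [ 282  276   69   46 2423]
[ 0.4595 -0.1257  0.1728]
```

Emit:
{"op": "move_arm", "data": {
  "targets": [
    [[236,71,2],[0,0,-0.87],-1],
    [[236,71,2],[0,0,-0.87],-1],
    [[236,71,2],[0,0,-0.87],-1],
    [[236,71,2],[0,0,-0.87],-1],
    [[236,71,2],[0,0,-0.87],-1]
  ]
}}

```text
clock: 15.6
tcp_pos: [0.4938, 0.1215, 0.164]
orientation: [-0.001, 0.595, 0.803, -0.001]
wrist_force: [-0.4, -0.3, 0.0]
finger_gap: 0.0854
grip_force: 0.0
```

Emit:
{"op": "move_arm", "data": {
  "targets": [
    [[0,0,0],[0,0,0],-1],
    [[0,0,0],[0,0,0],-1],
    [[0,0,0],[0,0,0],-1]
  ]
}}

```text
clock: 15.98
tcp_pos: [0.4946, 0.1168, 0.1659]
orientation: [-0.0, 0.599, 0.801, -0.0]
wrist_force: [-0.3, -0.0, 0.4]
finger_gap: 0.0853
grip_force: 0.0
```

Run:
```python
from h import *
p,k=find('a'); go(.502,.134,.007,.29)
```

```text
a [0.509  0.2535] [33.  40.6] 83.6 [402.  25.] [ 360    0   83   63 3347]
a [0.5022 0.1349] [39.7 31.7] 16.4 [332. 204.] [ 303  181   59   47 2617]
a [0.4094 0.2293] [10.7 13.1] 13.4 [230.  11.] [221   0  19  25 394]
[0.4946 0.1168 0.1659]
shift [14.2, 11.9, 159.0] turn [-0.0, -0.0, -0.02] rows 2.6
```

Emit:
{"op": "move_arm", "data": {
  "targets": [
    [[15,12,50],[0,0,0],-1],
    [[15,12,80],[0,0,0],-1],
    [[15,12,120],[0,0,0],-1],
    [[15,12,159],[0,0,0],-1],
    [[15,12,159],[0,0,0],-1]
  ]
}}

```text
clock: 16.65
tcp_pos: [0.499, 0.135, 0.0046]
orientation: [-0.002, 0.598, 0.801, -0.002]
wrist_force: [0.0, -0.4, 1.3]
finger_gap: 0.0855
grip_force: 0.0
```

Emit:
{"op": "move_arm", "data": {
  "targets": [
    [[0,0,0],[0,0,0],1],
    [[0,0,0],[0,0,0],1],
    [[0,0,0],[0,0,0],1],
    [[0,0,0],[0,0,0],1]
  ]
}}

```text
clock: 17.15
tcp_pos: [0.5034, 0.1361, 0.009]
orientation: [0.001, 0.598, 0.802, 0.001]
wrist_force: [-0.1, -0.5, 6.5]
finger_gap: 0.05
grip_force: 32.5
```

Emit:
{"op": "move_arm", "data": {
  "targets": [
    [[0,0,-40],[0,0,0],1],
    [[0,0,-40],[0,0,0],1]
  ]
}}

```text
clock: 17.4
tcp_pos: [0.5047, 0.1365, 0.0503]
orientation: [0.002, 0.598, 0.802, 0.002]
wrist_force: [1.3, -0.4, -1.3]
finger_gap: 0.0494
grip_force: 32.6
```

Run:
```python
from h import *
s,t,r=state(); print(t,inc(t),s['grip_force'])
goc(0,139,47)
```

```text
[0.50466795 0.13647707 0.05031367] [ 83.1 400.9] 32.577946186065674
shift [-246.2, -122.0, 2.7] turn [0.04, 0.0, 0.87] rows 4.4
```

Emit:
{"op": "move_arm", "data": {
  "targets": [
    [[-246,-122,0],[0,0,0.87],1],
    [[-246,-122,0],[0,0,0.87],1],
    [[-246,-122,0],[0,0,0.87],1],
    [[-246,-122,0],[0,0,0.87],1],
    [[-246,-122,0],[0,0,0.87],1]
  ]
}}

```text
clock: 18.02
tcp_pos: [0.4544, -0.1375, 0.0467]
orientation: [0.0, 0.658, 0.753, -0.0]
wrist_force: [0.9, 0.0, -2.3]
finger_gap: 0.0493
grip_force: 32.5
```

Run:
```python
from h import *
s,t,r=state(); print(t,inc(t),s['grip_force'])
goc(0,139,10)
```

```text
[ 0.45443737 -0.13752188  0.04674346] [ -4.1 136.3] 32.504913210868835
shift [2.7, 4.1, 36.7] turn [0.0, 0.0, -0.02] rows 0.6
```

Emit:
{"op": "move_arm", "data": {
  "targets": [
    [[2,3,15],[0,0,0],1],
    [[2,3,30],[0,0,0],1],
    [[2,3,37],[0,0,0],1],
    [[2,3,37],[0,0,0],1],
    [[2,3,37],[0,0,0],1]
  ]
}}

```text
clock: 18.65
tcp_pos: [0.4579, -0.1312, 0.0097]
orientation: [-0.0, 0.656, 0.754, 0.0]
wrist_force: [-0.6, 0.9, -1.8]
finger_gap: 0.0496
grip_force: 33.0
```

Emit:
{"op": "move_arm", "data": {
  "targets": [
    [[-1.5,0,0],[0,0,0],1],
    [[-3,0,0],[0,0,0],1],
    [[-4,0,0],[0,0,0],1],
    [[-4,0,0],[0,0,0],1]
  ]
}}

```text
clock: 19.15
tcp_pos: [0.4584, -0.1363, 0.01]
orientation: [0.0, 0.657, 0.754, 0.0]
wrist_force: [-0.5, -0.1, -1.8]
finger_gap: 0.0494
grip_force: 33.0
```

Run:
```python
from h import *
s,t,r=state(); print(t,inc(t),s['wrist_force'])
```

```text
[ 0.45842984 -0.13627454  0.01001399] [  0. 137.] [-0.49795832 -0.14804053 -1.83177931]
```

Emit:
{"op": "move_arm", "data": {
  "targets": [
    [[-1,0,0],[0,0,0],1],
    [[-2,0,0],[0,0,0],1],
    [[-3,0,0],[0,0,0],1],
    [[-3,0,0],[0,0,0],1]
  ]
}}

```text
clock: 19.65
tcp_pos: [0.4587, -0.139, 0.01]
orientation: [-0.0, 0.657, 0.754, 0.0]
wrist_force: [0.2, 0.6, -2.3]
finger_gap: 0.0496
grip_force: 33.0
```

Emit:
{"op": "move_arm", "data": {
  "targets": [
    [[-1,0,0],[0,0,0],1],
    [[-2,0,0],[0,0,0],1],
    [[-2,0,0],[0,0,0],1]
  ]
}}

```text
clock: 20.02
tcp_pos: [0.4586, -0.139, 0.01]
orientation: [-0.001, 0.656, 0.754, 0.002]
wrist_force: [0.9, 8.4, 3.0]
finger_gap: 0.0498
grip_force: 33.5
```

Run:
```python
from h import *
s,t,r=state(); print(t,inc(t),s['wrist_force'])
```

```text
[ 0.45861143 -0.13895686  0.00999473] [-1.000e-01  1.343e+02] [0.88634247 8.44341338 3.02942339]
```

Emit:
{"op": "move_arm", "data": {
  "targets": [
    [[1.5,0,1],[0,0,0],1],
    [[1.5,0,1],[0,0,0],1],
    [[1.5,0,1],[0,0,0],-1],
    [[1.5,0,1],[0,0,0],-1],
    [[1.5,0,1],[0,0,0],-1]
  ]
}}

```text
clock: 20.65
tcp_pos: [0.4591, -0.14, 0.0092]
orientation: [0.0, 0.657, 0.754, -0.0]
wrist_force: [-0.3, -0.8, -0.6]
finger_gap: 0.0858
grip_force: 0.0
```

Emit:
{"op": "move_arm", "data": {
  "targets": [
    [[2,0,0],[0,0,0],-1],
    [[2,0,-60],[0,0,0],-1],
    [[30,0,-120],[0,0,0],-1],
    [[80,0,-160],[0,0,0],-1],
    [[120,20,-160],[0,0,0],-1]
  ]
}}

```text
clock: 21.28
tcp_pos: [0.4635, -0.0174, 0.1727]
orientation: [0.003, 0.657, 0.754, 0.002]
wrist_force: [1.3, -0.3, -0.5]
finger_gap: 0.0855
grip_force: 0.0
```

Run:
```python
from h import *
s,t,r=state(); print(t,inc(t)); go(.503,.236,.17,-.112)
```

```text
[ 0.4634822  -0.01738735  0.17269968] [ 21.3 254.1]
shift [245.7, 73.5, 2.6] turn [0.04, 0.01, 1.42] rows 4.1
```

Emit:
{"op": "move_arm", "data": {
  "targets": [
    [[246,74,2],[0,0,1.43],-1],
    [[246,74,2],[0,0,1.43],-1],
    [[246,74,2],[0,0,1.43],-1],
    [[246,74,2],[0,0,1.43],-1],
    [[246,74,2],[0,0,1.43],-1]
  ]
}}

```text
clock: 21.9
tcp_pos: [0.5016, 0.2392, 0.1667]
orientation: [-0.0, 0.744, 0.668, 0.0]
wrist_force: [-0.3, 0.6, -0.6]
finger_gap: 0.0852
grip_force: 0.0
```

Emit:
{"op": "move_arm", "data": {
  "targets": [
    [[0,0,0],[0,0,0],-1],
    [[0,0,0],[0,0,0],-1],
    [[0,0,0],[0,0,0],-1],
    [[0,0,0],[0,0,0],-1]
  ]
}}

```text
clock: 22.4
tcp_pos: [0.5019, 0.2347, 0.1672]
orientation: [0.0, 0.746, 0.666, 0.0]
wrist_force: [0.1, -1.0, -0.0]
finger_gap: 0.0851
grip_force: 0.0
```

Run:
```python
from h import *
p,k=find('c',.051); find('d',.051); go(.508,.252,.011,-.112)
```

```text
[0.5019 0.2347 0.1672]
d [0.3593 0.3031] [184.4 104.3] 71.1 [ 65. 117.] [    0     0   161   266 31046]
d [0.5002 0.3493] [48.5 41.2] 10.7 [289.  46.] [ 242    0   94   93 5706]
d [0.5088 0.2531] [40.2 48.4] 83.4 [320. 198.] [ 284  170   73   60 1385]
[0.5019 0.2349 0.1672]
shift [17.5, 4.1, 156.2] turn [0.0, -0.0, -0.01] rows 2.5
```

Emit:
{"op": "move_arm", "data": {
  "targets": [
    [[19,4.5,50],[0,0,0],-1],
    [[19,4.5,80],[0,0,0],-1],
    [[19,4.5,120],[0,0,0],-1],
    [[19,4.5,156],[0,0,0],-1],
    [[19,4.5,156],[0,0,0],-1]
  ]
}}

```text
clock: 23.12
tcp_pos: [0.5057, 0.2531, 0.0084]
orientation: [-0.001, 0.746, 0.666, -0.003]
wrist_force: [-0.9, -0.4, -0.4]
finger_gap: 0.085
grip_force: 0.0
```

Emit:
{"op": "move_arm", "data": {
  "targets": [
    [[0,0,0],[0,0,0],1],
    [[0,0,0],[0,0,0],1],
    [[0,0,0],[0,0,0],1],
    [[0,0,0],[0,0,0],1]
  ]
}}

```text
clock: 23.62
tcp_pos: [0.5097, 0.2548, 0.0131]
orientation: [0.001, 0.746, 0.666, 0.002]
wrist_force: [-1.3, -0.1, 6.2]
finger_gap: 0.0497
grip_force: 33.2
```

Emit:
{"op": "move_arm", "data": {
  "targets": [
    [[0,0,-40],[0,0,0],1],
    [[0,0,-40],[0,0,0],1]
  ]
}}

```text
clock: 23.88
tcp_pos: [0.511, 0.2551, 0.0544]
orientation: [0.001, 0.746, 0.666, 0.003]
wrist_force: [0.3, 0.1, -2.4]
finger_gap: 0.0497
grip_force: 32.7
```

Run:
```python
from h import *
s,t,r=state(); print(t,inc(t),s['grip_force'])
goc(0,181,50)
```

```text
[0.511013   0.25514139 0.05443269] [105.6 517.6] 32.65977501869202
shift [-352.2, -19.4, 3.3] turn [0.04, -0.01, -1.43] rows 5.6
```

Emit:
{"op": "move_arm", "data": {
  "targets": [
    [[-352,-20,0],[0,0,-1.44],1],
    [[-352,-20,0],[0,0,-1.44],1],
    [[-352,-20,0],[0,0,-1.44],1],
    [[-352,-20,0],[0,0,-1.44],1],
    [[-352,-20,0],[0,0,-1.44],1]
  ]
}}

```text
clock: 24.5
tcp_pos: [0.4557, -0.0522, 0.0507]
orientation: [0.0, 0.656, 0.755, 0.0]
wrist_force: [1.1, -0.6, -2.1]
finger_gap: 0.0496
grip_force: 32.5
```

Run:
```python
from h import *
s,t,r=state(); print(t,inc(t),s['grip_force'])
goc(0,181,12)
```

```text
[ 0.45568968 -0.0521764   0.05067308] [  8.8 220.7] 32.53864109516144
shift [-39.7, -8.9, 38.7] turn [0.0, 0.0, 0.02] rows 0.9
```

Emit:
{"op": "move_arm", "data": {
  "targets": [
    [[-20,-9,10],[0,0,0],1],
    [[-36,-9,20],[0,0,0],1],
    [[-36,-9,38],[0,0,0],1],
    [[-36,-9,38],[0,0,0],1],
    [[-36,-9,38],[0,0,0],1]
  ]
}}

```text
clock: 25.12
tcp_pos: [0.4527, -0.0868, 0.013]
orientation: [-0.0, 0.656, 0.755, 0.0]
wrist_force: [-0.0, 0.2, -2.4]
finger_gap: 0.0496
grip_force: 32.4
```

Run:
```python
from h import *
s,t,r=state(); print(t,inc(t),s['wrist_force'])
```

```text
[ 0.452747   -0.08678675  0.01297186] [  1.2 186.8] [-0.02557246  0.15092983 -2.42451707]
```

Emit:
{"op": "move_arm", "data": {
  "targets": [
    [[-3,-1,2],[0,0,0],1],
    [[-5,-1,2],[0,0,0],1],
    [[-7,-1,2],[0,0,0],1],
    [[-8,-1,2],[0,0,0],1],
    [[-8,-1,2],[0,0,0],1]
  ]
}}

```text
clock: 25.75
tcp_pos: [0.4527, -0.0955, 0.0111]
orientation: [0.0, 0.656, 0.755, 0.0]
wrist_force: [-0.1, 0.1, -2.4]
finger_gap: 0.0499
grip_force: 32.6
```

Emit:
{"op": "move_arm", "data": {
  "targets": [
    [[-1,0,0],[0,0,0],1],
    [[-2,0,0],[0,0,0],1],
    [[-2,0,0],[0,0,0],1]
  ]
}}

```text
clock: 26.12
tcp_pos: [0.4527, -0.0955, 0.0111]
orientation: [-0.001, 0.656, 0.755, 0.001]
wrist_force: [-0.2, 7.7, 2.1]
finger_gap: 0.0493
grip_force: 33.1
```

Emit:
{"op": "move_arm", "data": {
  "targets": [
    [[-1,0,0],[0,0,0],1],
    [[-2,0,0],[0,0,0],1],
    [[-2,0,0],[0,0,0],1]
  ]
}}

```text
clock: 26.5
tcp_pos: [0.4526, -0.0955, 0.0111]
orientation: [-0.003, 0.655, 0.755, 0.003]
wrist_force: [1.0, 15.9, 5.9]
finger_gap: 0.0496
grip_force: 33.5
```

Run:
```python
from h import *
s,t,r=state(); print(t,inc(t),s['wrist_force'])
```

```text
[ 0.45259394 -0.09548613  0.01109595] [ -0.2 178.2] [ 1.04407026 15.94141024  5.88071233]
```

Emit:
{"op": "move_arm", "data": {
  "targets": [
    [[3,0,1],[0,0,0],1],
    [[3,0,1],[0,0,0],1],
    [[3,0,1],[0,0,0],-1],
    [[3,0,1],[0,0,0],-1],
    [[3,0,1],[0,0,0],-1]
  ]
}}

```text
clock: 27.12
tcp_pos: [0.4531, -0.0969, 0.0101]
orientation: [0.0, 0.656, 0.754, -0.0]
wrist_force: [0.7, 0.1, 0.2]
finger_gap: 0.0853
grip_force: 0.0
```

Emit:
{"op": "move_arm", "data": {
  "targets": [
    [[1,0,0],[0,0,0],-1],
    [[1,0,-60],[0,0,0],-1],
    [[30,0,-120],[0,0,0],-1],
    [[80,0,-160],[0,0,0],-1],
    [[130,20,-160],[0,0,0],-1]
  ]
}}

```text
clock: 27.75
tcp_pos: [0.4562, 0.0356, 0.1737]
orientation: [0.003, 0.657, 0.754, 0.002]
wrist_force: [1.5, 0.2, 0.1]
finger_gap: 0.086
grip_force: 0.0
```

Run:
```python
from h import *
s,t,r=state(); print(t,inc(t)); go(.496,.333,.17,.187)
```

```text
[0.45621826 0.03556057 0.17370373] [ 21.3 307.5]
shift [289.2, 79.9, 3.7] turn [0.04, 0.01, -0.29] rows 4.8
```

Emit:
{"op": "move_arm", "data": {
  "targets": [
    [[289,80,2],[0,0,-0.28],-1],
    [[289,80,2],[0,0,-0.28],-1],
    [[289,80,2],[0,0,-0.28],-1],
    [[289,80,2],[0,0,-0.28],-1],
    [[289,80,2],[0,0,-0.28],-1]
  ]
}}

```text
clock: 28.38
tcp_pos: [0.4935, 0.335, 0.1679]
orientation: [0.0, 0.637, 0.771, 0.0]
wrist_force: [0.7, 0.3, 0.6]
finger_gap: 0.0852
grip_force: 0.0
```

Emit:
{"op": "move_arm", "data": {
  "targets": [
    [[0,0,0],[0,0,0],-1],
    [[0,0,0],[0,0,0],-1],
    [[0,0,0],[0,0,0],-1],
    [[0,0,0],[0,0,0],-1]
  ]
}}

```text
clock: 28.88
tcp_pos: [0.4938, 0.3312, 0.1683]
orientation: [0.0, 0.638, 0.77, 0.0]
wrist_force: [-0.4, 0.5, -0.5]
finger_gap: 0.0854
grip_force: 0.0
```

Run:
```python
from h import *
p,k=find('d',.051); go(.500,.349,.012,.187)
```

```text
d [0.5527 0.458 ] [108.4  48.9] 10.7 [415.  51.] [ 359    0  175   89 5739]
d [0.5002 0.3496] [47.5 39.1] 10.6 [328. 201.] [ 293  173   71   58 3964]
d [0.3695 0.3666] [58.4 49.3] 0.0 [146. 144.] [  89  107   95   79 3259]
[0.4938 0.3312 0.1683]
shift [16.2, 9.3, 156.4] turn [0.0, -0.0, -0.0] rows 2.5
```

Emit:
{"op": "move_arm", "data": {
  "targets": [
    [[17,9.5,50],[0,0,0],-1],
    [[17,9.5,80],[0,0,0],-1],
    [[17,9.5,120],[0,0,0],-1],
    [[17,9.5,156],[0,0,0],-1],
    [[17,9.5,156],[0,0,0],-1]
  ]
}}

```text
clock: 29.55
tcp_pos: [0.4974, 0.349, 0.0094]
orientation: [-0.001, 0.638, 0.77, -0.003]
wrist_force: [-0.6, 0.6, -0.1]
finger_gap: 0.0854
grip_force: 0.0
```

Emit:
{"op": "move_arm", "data": {
  "targets": [
    [[0,0,0],[0,0,0],1],
    [[0,0,0],[0,0,0],1],
    [[0,0,0],[0,0,0],1],
    [[0,0,0],[0,0,0],1]
  ]
}}

```text
clock: 30.05
tcp_pos: [0.5011, 0.3516, 0.0143]
orientation: [0.001, 0.638, 0.77, 0.002]
wrist_force: [-0.8, -0.0, 6.6]
finger_gap: 0.0498
grip_force: 32.8
```

Emit:
{"op": "move_arm", "data": {
  "targets": [
    [[0,0,-40],[0,0,0],1],
    [[0,0,-40],[0,0,0],1]
  ]
}}

```text
clock: 30.3
tcp_pos: [0.5024, 0.3523, 0.0558]
orientation: [0.001, 0.637, 0.77, 0.003]
wrist_force: [0.6, -0.2, -1.3]
finger_gap: 0.0497
grip_force: 32.4
```

Run:
```python
from h import *
s,t,r=state(); print(t,inc(t),s['grip_force'])
goc(0,250,52)
```

```text
[0.50243983 0.35234894 0.05583393] [110.4 615. ] 32.39491403102875
shift [-358.9, -129.0, 2.2] turn [0.04, -0.01, 0.29] rows 6.1
```

Emit:
{"op": "move_arm", "data": {
  "targets": [
    [[-359,-129,0],[0,0,0.28],1],
    [[-359,-129,0],[0,0,0.28],1],
    [[-359,-129,0],[0,0,0.28],1],
    [[-359,-129,0],[0,0,0.28],1],
    [[-359,-129,0],[0,0,0.28],1]
  ]
}}

```text
clock: 30.92
tcp_pos: [0.4504, 0.0405, 0.0518]
orientation: [0.0, 0.656, 0.755, 0.0]
wrist_force: [1.1, -1.1, -1.1]
finger_gap: 0.0498
grip_force: 32.4
```

Run:
```python
from h import *
s,t,r=state(); print(t,inc(t),s['grip_force'])
goc(0,229,13.5)
```

```text
[0.45036135 0.04051037 0.05178185] [ 16.2 313.2] 32.41640746593475
shift [-84.2, -16.5, 38.3] turn [0.0, 0.0, 0.02] rows 1.5
```

Emit:
{"op": "move_arm", "data": {
  "targets": [
    [[-50,-16,10],[0,0,0],1],
    [[-83,-16,25],[0,0,0],1],
    [[-83,-16,39],[0,0,0],1],
    [[-83,-16,39],[0,0,0],1],
    [[-83,-16,39],[0,0,0],1]
  ]
}}

```text
clock: 31.55
tcp_pos: [0.4461, -0.041, 0.0129]
orientation: [-0.001, 0.656, 0.755, -0.0]
wrist_force: [0.3, 0.0, -1.6]
finger_gap: 0.0498
grip_force: 32.6
```

Run:
```python
from h import *
s,t,r=state(); print(t,inc(t),s['wrist_force'])
```

```text
[ 0.44609245 -0.04099921  0.01286845] [  0.8 233.1] [ 0.27613297  0.01287996 -1.62629112]
```

Emit:
{"op": "move_arm", "data": {
  "targets": [
    [[-4,-1,1],[0,0,0],1],
    [[-7,-1,1],[0,0,0],1],
    [[-9,-1,1],[0,0,0],1],
    [[-11,-1,1],[0,0,0],1],
    [[-11,-1,1],[0,0,0],1]
  ]
}}

```text
clock: 32.17
tcp_pos: [0.4473, -0.0534, 0.012]
orientation: [0.0, 0.656, 0.755, 0.0]
wrist_force: [0.2, -0.4, -1.1]
finger_gap: 0.0497
grip_force: 32.6
```

Emit:
{"op": "move_arm", "data": {
  "targets": [
    [[-1,0,0],[0,0,0],1],
    [[-2,0,0],[0,0,0],1],
    [[-2,0,0],[0,0,0],1]
  ]
}}

```text
clock: 32.55
tcp_pos: [0.4474, -0.0547, 0.012]
orientation: [-0.0, 0.656, 0.755, 0.0]
wrist_force: [-1.0, 2.8, -0.7]
finger_gap: 0.0496
grip_force: 32.8
```

Emit:
{"op": "move_arm", "data": {
  "targets": [
    [[-1,0,0],[0,0,0],1],
    [[-2,0,0],[0,0,0],1],
    [[-2,0,0],[0,0,0],1]
  ]
}}

```text
clock: 32.92
tcp_pos: [0.4473, -0.0547, 0.012]
orientation: [-0.002, 0.656, 0.755, 0.002]
wrist_force: [0.2, 11.7, 2.8]
finger_gap: 0.0492
grip_force: 33.3
```

Run:
```python
from h import *
s,t,r=state(); print(t,inc(t),s['wrist_force'])
```

```text
[ 0.44733724 -0.05466417  0.01202833] [2.000e-01 2.194e+02] [ 0.23631559 11.74519519  2.8019273 ]
```

Emit:
{"op": "move_arm", "data": {
  "targets": [
    [[2,0,1],[0,0,0],1],
    [[2,0,1],[0,0,0],1],
    [[2,0,1],[0,0,0],-1],
    [[2,0,1],[0,0,0],-1],
    [[2,0,1],[0,0,0],-1]
  ]
}}

```text
clock: 33.55
tcp_pos: [0.4477, -0.0556, 0.011]
orientation: [0.0, 0.656, 0.754, -0.0]
wrist_force: [0.2, 0.2, -0.2]
finger_gap: 0.0852
grip_force: 0.0
```

Emit:
{"op": "move_arm", "data": {
  "targets": [
    [[1,0,0],[0,0,0],-1],
    [[1,0,-60],[0,0,0],-1],
    [[1,0,-120],[0,0,0],-1],
    [[1,0,-200],[0,0,0],-1],
    [[1,0,-200],[0,0,0],-1]
  ]
}}

```text
clock: 34.17
tcp_pos: [0.4495, -0.0548, 0.2154]
orientation: [0.003, 0.656, 0.755, 0.001]
wrist_force: [-0.2, -0.4, 0.2]
finger_gap: 0.0856
grip_force: 0.0
```

Emit:
{"op": "move_arm", "data": {
  "targets": [
    [[0,0,0],[0,0,0],-1],
    [[0,0,0],[0,0,0],-1],
    [[0,0,0],[0,0,0],-1]
  ]
}}

```text
clock: 34.55
tcp_pos: [0.4464, -0.0539, 0.2093]
orientation: [-0.001, 0.656, 0.755, -0.001]
wrist_force: [0.6, -0.7, 1.2]
finger_gap: 0.0854
grip_force: 0.0
```

Run:
```python
from h import *
p,k=look('row.png'); print(inc(k['tcp']),k['tcp'][2])
```

```text
[ -0.7 220.2] 0.20934920204590188
```

View pics/row.png

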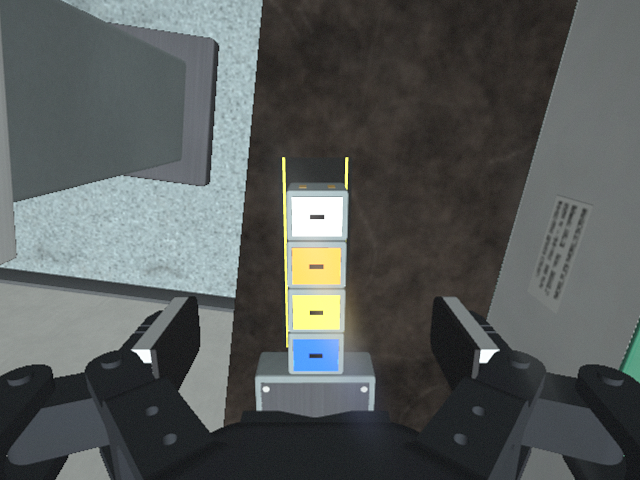

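The picture shows all four modules in a tight straight row (316-318 columns, labels at rows 217, 267, 313, 355), touching the charger at row ~376 and lying inside the strip lines. I'll check the numbers and plan the switch-on.

Run:
```python
from h import *
p,k=look()
for w in ray(p,[[318,217],[317,267],[317,313],[316.5,355]],.048,**k): print(inc(w))
labels(p,k,dict(d=(318,217),c=(317,267),a=(317,313),b=(316,355)))
p=env.read_camera('top')
for n in 'abcd': print(n,[inc(x['centre']).tolist()+[round(x['confidence'],2)] for x in env.landmark_of(f'module_{n}_center',p)[:2]])
for x in env.landmark_of('readout_top',p)[:2]: print(inc(x['centre']),x['centre'][2],x['confidence'])
goc(-38,-88,160)
```

```text
[  2.6 216.7]
[  2.  174.2]
[  2.1 132.2]
[ 1.8 91.2]
d [ 0.4485 -0.0559] [48.2 39.3] 8.0 [316. 215.]
c [ 0.4539 -0.0978] [40.7 31.7] 8.0 [315. 256.]
a [ 0.4598 -0.1397] [40.5 31.1] 8.0 [316. 311.]
b [ 0.4654 -0.1818] [40.8 32.3] 8.0 [315. 355.]
a [[-0.4, 133.3, 0.62]]
b [[0.7, 93.2, 0.79]]
c [[64.6, 770.7, 0.21]]
d []
[ 50.1 -20.8] 0.1134 0.55
shift [-307.8, -39.0, 50.8] turn [-0.0, -0.0, 0.01] rows 5.0
```

Emit:
{"op": "move_arm", "data": {
  "targets": [
    [[-308,-39,20],[0,0,0],1],
    [[-308,-39,20],[0,0,0],1],
    [[-308,-39,20],[0,0,0],1],
    [[-308,-39,20],[0,0,0],1],
    [[-308,-39,20],[0,0,0],1]
  ]
}}

```text
clock: 35.58
tcp_pos: [0.4514, -0.3668, 0.1909]
orientation: [0.0, 0.656, 0.755, 0.0]
wrist_force: [1.3, -0.4, 0.4]
finger_gap: -0.0002
grip_force: 0.0
```

Emit:
{"op": "move_arm", "data": {
  "targets": [
    [[-50,0,0],[0,0,0],1],
    [[-50,0,0],[0,0,0],1],
    [[-50,0,0],[0,0,0],1]
  ]
}}

```text
clock: 35.95
tcp_pos: [0.4581, -0.4137, 0.1904]
orientation: [-0.001, 0.656, 0.755, 0.0]
wrist_force: [0.1, 0.8, -0.1]
finger_gap: -0.0003
grip_force: 0.0
```

Run:
```python
from h import *
s,t,r=state(); print(t,inc(t),s['joint_pos'])
goc(-38,-88,82)
```

```text
[ 0.45810182 -0.41366133  0.19044174] [ -38.2 -137.7] [-8.64607055e-01  4.10281368e-01  8.66111650e-02  1.24876548e+00
  3.37476093e-04  5.67187879e-01]
shift [49.6, 0.3, 108.5] turn [-0.0, -0.01, 0.01] rows 1.9
```

Emit:
{"op": "move_arm", "data": {
  "targets": [
    [[40,0,60],[0,0,0],1],
    [[46,0,100],[0,0,0],1],
    [[46,0,109],[0,0,0],1],
    [[46,0,109],[0,0,0],1],
    [[46,0,109],[0,0,0],1]
  ]
}}

```text
clock: 36.58
tcp_pos: [0.4536, -0.3702, 0.0845]
orientation: [0.002, 0.656, 0.755, -0.0]
wrist_force: [0.8, -0.5, 0.8]
finger_gap: 0.0001
grip_force: 0.0
```

Run:
```python
from h import *
s,t,r=state(); print(t,inc(t),s['wrist_force'])
```

```text
[ 0.45361664 -0.37023724  0.08445978] [-36.7 -94.1] [ 0.79506835 -0.52233951  0.7734249 ]
```

Emit:
{"op": "move_arm", "data": {
  "targets": [
    [[20,-1,2],[0,0,0],1],
    [[35,-1,2],[0,0,0],1],
    [[48,-1,2],[0,0,0],1],
    [[61,-1,2],[0,0,0],1],
    [[61,-1,2],[0,0,0],1]
  ]
}}

```text
clock: 37.2
tcp_pos: [0.4423, -0.3069, 0.0799]
orientation: [-0.001, 0.656, 0.755, 0.0]
wrist_force: [0.1, 0.5, 0.4]
finger_gap: 0.0001
grip_force: 0.0
```

Run:
```python
from h import *
s,t,r=state(); print(inc(t),t[2],s['wrist_force'])
```

```text
[-39.3 -29.8] 0.07990031997459196 [0.1474393  0.46409112 0.44530563]
```

Emit:
{"op": "move_arm", "data": {
  "targets": [
    [[-25,0,0],[0,0,0],1],
    [[-60,0,0],[0,0,0],1],
    [[-60,-10,-60],[0,0,0],1],
    [[-60,-20,-120],[0,0,0],1],
    [[-60,-20,-120],[0,0,0],1]
  ]
}}

```text
clock: 37.83
tcp_pos: [0.4329, -0.3735, 0.2053]
orientation: [0.005, 0.657, 0.754, -0.001]
wrist_force: [-0.3, 0.1, -0.1]
finger_gap: -0.0002
grip_force: 0.0
```

Run:
```python
from h import *
p=env.read_camera('scene'); x=cv2.resize(p['pixels'][150:250,240:370],None,fx=5,fy=5,interpolation=cv2.INTER_CUBIC); cv2.imwrite('pics/on.png',x[:,:,::-1])
goc(-60,10,250)
```

```text
shift [102.9, -1.4, -48.0] turn [0.02, 0.03, 0.01] rows 1.8
```

View pics/on.png

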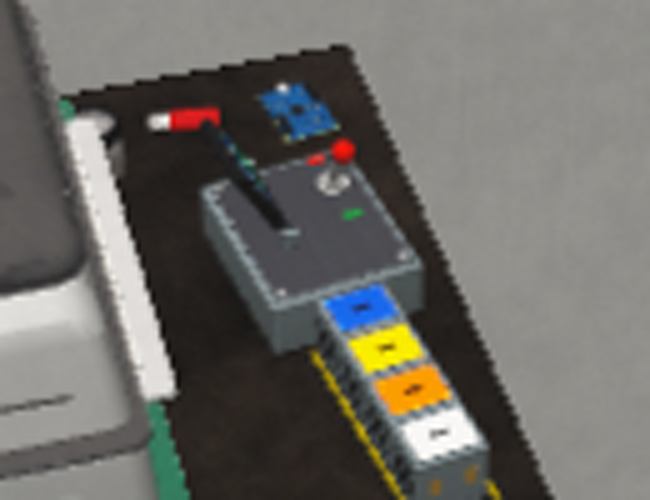

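The crop shows the ball at (343,152) over the base at (333,180), the full row, and the readout tilted with its near edge from (288,230) to (208,125). I'll compare these with projected models.

Run:
```python
from h import *
p=env.read_camera('scene'); E=np.array(p['extrinsics']); f=240/np.tan(np.radians(p['fovy'])/2)
def pr(x,y,z):
    w=C+np.array([[np.cos(YAW),-np.sin(YAW)],[np.sin(YAW),np.cos(YAW)]])@np.array([x,y])/1000
    c=E@np.r_[w,z/1000,1]; return ((np.array([p['cx']-f*c[0]/c[2],p['cy']+f*c[1]/c[2]])-[240,150])*5).round()
for a in (.5,0,-.5): print('ball',a,pr(-30,-30+45*np.sin(a),56+45*np.cos(a)))
print('pivot',pr(-30,-30,56),'corners',pr(-55,70,50),pr(55,70,50))
for a in (.3,.42,.52,.62): s,c=np.sin(a),np.cos(a); print(a,'front top',pr(20+66*s-5*c,10,56+66*c+5*s),'back top',pr(20+66*s+5*c,10,56+66*c-5*s),'far front',pr(20+66*s-5*c,-60,56+66*c+5*s))
x=cv2.resize(p['pixels'][165:205,275:315],None,fx=14,fy=14,interpolation=cv2.INTER_NEAREST); cv2.imwrite('pics/on2.png',x[:,:,::-1])
```

```text
ball 0.5 [342. 148.]
ball 0 [329. 124.]
ball -0.5 [318. 112.]
pivot [331. 175.] corners [423. 259.] [271. 305.]
0.3 front top [261. 160.] back top [247. 167.] far front [223. 100.]
0.42 front top [250. 166.] back top [237. 174.] far front [213. 106.]
0.52 front top [241. 171.] back top [229. 181.] far front [204. 111.]
0.62 front top [233. 177.] back top [222. 188.] far front [196. 117.]
```

View pics/on2.png

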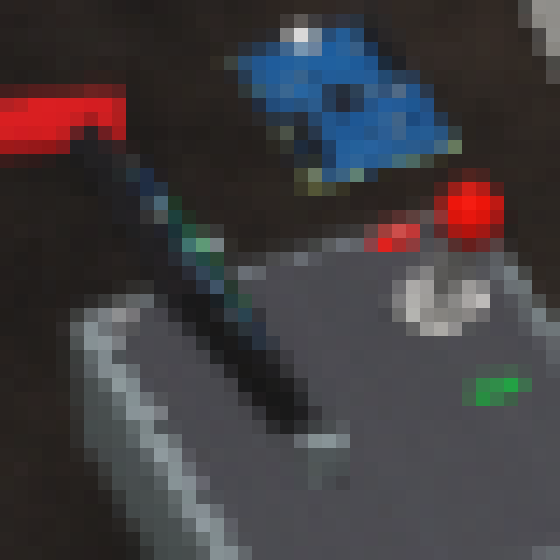

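The isolator is on: the ball matches the projection for +0.5. The readout estimates spread over 0.43-0.53, so I'll take one closer wrist look.

Emit:
{"op": "move_arm", "data": {
  "targets": [
    [[30,0,-80],[0,0,0],-1],
    [[90,20,-80],[0,0,0],-1],
    [[150,40,-80],[0,0,0],-1],
    [[208,58,-80],[0,0,0],-1],
    [[208,58,-80],[0,0,0],-1]
  ]
}}

```text
clock: 38.55
tcp_pos: [0.4591, -0.1527, 0.2785]
orientation: [-0.002, 0.654, 0.756, -0.0]
wrist_force: [-0.2, -0.9, -1.0]
finger_gap: 0.0851
grip_force: 0.0
```

Emit:
{"op": "move_arm", "data": {
  "targets": [
    [[0,0,0],[0,0,0],-1],
    [[0,0,0],[0,0,0],-1],
    [[0,0,0],[0,0,0],-1],
    [[0,0,0],[0,0,0],-1]
  ]
}}

```text
clock: 39.05
tcp_pos: [0.4596, -0.1575, 0.2797]
orientation: [-0.0, 0.657, 0.754, -0.0]
wrist_force: [-0.0, -0.1, -0.5]
finger_gap: 0.0857
grip_force: 0.0
```

Run:
```python
from h import *
p,k=look(); print(inc(k['tcp']),k['tcp'][2]); save(p,'ro2full.png')
cv2.imwrite('pics/ro2.png',cv2.resize(p['pixels'][230:430,210:430],None,fx=3,fy=3)[:,:,::-1])
for x in env.landmark_of('readout_top',p)[:2]: print(inc(x['centre']),x['centre'][2],x['confidence'])
```

```text
[ -1.7 115.8] 0.27971656331637773
[ 55.5 -22.1] 0.1147 0.82
[  97.8 -177. ] -0.002 0.67
```

View pics/ro2.png

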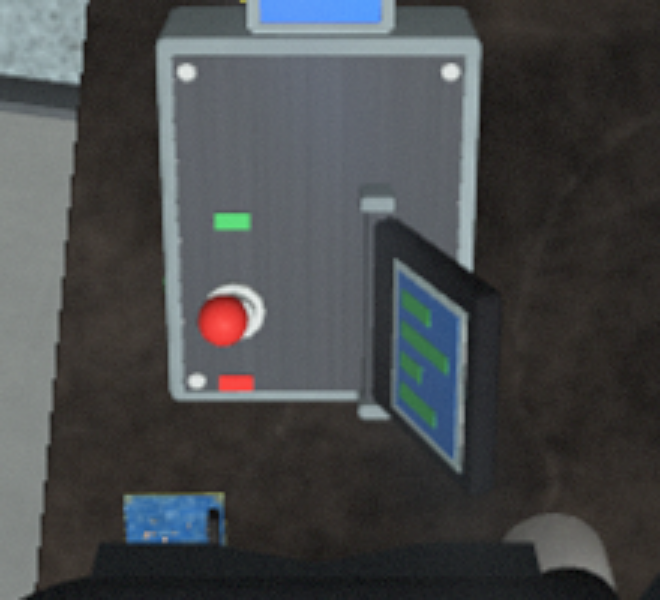

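The zoom shows the panel's near top corners at (472,290) front and (500,293) back, and the deck corners at (158,42) and (480,42). I'll fit the angle.

Run:
```python
from h import *
p,k=look(); M=np.array(p['mount']); f=240/np.tan(np.radians(p['fovy'])/2)
def pr(x,y,z):
    w=C+np.array([[np.cos(YAW),-np.sin(YAW)],[np.sin(YAW),np.cos(YAW)]])@np.array([x,y])/1000
    t=k['rot'].inv().apply(np.r_[w,z/1000]-k['tcp']); c=M[:3,:3].T@(t-M[:3,3]); return ((np.array([p['cx']-f*c[0]/c[2],p['cy']+f*c[1]/c[2]])-[210,230])*3).round()
print('deck',pr(-55,70,50),pr(55,70,50),pr(-55,-70,50))
for a in (.42,.47,.52,.57,.62): s,c=np.sin(a),np.cos(a); print(a,'front',pr(20+66*s-5*c,10,56+66*c+5*s),'back',pr(20+66*s+5*c,10,56+66*c-5*s),'far back',pr(20+66*s+5*c,-60,56+66*c-5*s))
```

```text
deck [151.  38.] [482.  39.] [165. 405.]
0.42 front [462. 305.] back [492. 298.] far back [482. 500.]
0.47 front [472. 303.] back [501. 295.] far back [491. 497.]
0.52 front [482. 301.] back [509. 292.] far back [499. 493.]
0.57 front [492. 298.] back [517. 289.] far back [506. 489.]
0.62 front [500. 295.] back [525. 285.] far back [514. 484.]
```

The readout is about 0.465 rad, close to the 0.42 lower limit, so I'll nudge it 3 mm further.

Run:
```python
from h import *
goc(6,-3,150)
```

```text
shift [-119.4, 7.4, 129.9] turn [0.0, -0.0, 0.01] rows 2.8
```

Emit:
{"op": "move_arm", "data": {
  "targets": [
    [[-119,7,0],[0,0,0],1],
    [[-119,7,0],[0,0,0],1],
    [[-119,7,60],[0,0,0],1],
    [[-119,7,130],[0,0,0],1],
    [[-119,7,130],[0,0,0],1]
  ]
}}

```text
clock: 39.83
tcp_pos: [0.4798, -0.2711, 0.1454]
orientation: [-0.005, 0.656, 0.754, -0.0]
wrist_force: [-0.7, 0.7, 0.8]
finger_gap: -0.0001
grip_force: 0.0
```

Emit:
{"op": "move_arm", "data": {
  "targets": [
    [[0,0,25],[0,0,0],1],
    [[0,0,50],[0,0,0],1],
    [[0,0,50],[0,0,0],1],
    [[0,0,50],[0,0,0],1]
  ]
}}

```text
clock: 40.33
tcp_pos: [0.4845, -0.2742, 0.1024]
orientation: [0.002, 0.656, 0.755, 0.0]
wrist_force: [0.3, 0.3, 0.4]
finger_gap: -0.0001
grip_force: 0.0
```

Run:
```python
from h import *
s,t,r=state(); print(inc(t),t[2],s['wrist_force'])
goc(32.5,-3,99.5)
```

```text
[ 7.  -3.2] 0.10241182086176598 [0.30353466 0.28229609 0.3809148 ]
shift [0.2, 25.5, 3.0] turn [0.01, 0.01, 0.01] rows 0.4
```

Emit:
{"op": "move_arm", "data": {
  "targets": [
    [[0,10,3],[0,0,0],1],
    [[0,18,3],[0,0,0],1],
    [[0,23,3],[0,0,0],1],
    [[0,25.5,3],[0,0,0],1],
    [[0,25.5,3],[0,0,0],1]
  ]
}}

```text
clock: 40.95
tcp_pos: [0.5083, -0.2697, 0.0968]
orientation: [-0.0, 0.656, 0.755, 0.0]
wrist_force: [-1.0, -0.3, -1.3]
finger_gap: 0.0002
grip_force: 0.4
```

Run:
```python
from h import *
s,t,r=state(); print(inc(t),t[2],s['wrist_force'])
```

```text
[31.3 -1.9] 0.09675429120067737 [-1.04423078 -0.30301685 -1.28616195]
```

Emit:
{"op": "move_arm", "data": {
  "targets": [
    [[0,-10,0],[0,0,0],1],
    [[0,-22,0],[0,0,0],1],
    [[0,-22,-60],[0,0,0],1],
    [[0,-22,-120],[0,0,0],1],
    [[0,-22,-180],[0,0,0],1]
  ]
}}

```text
clock: 41.58
tcp_pos: [0.4856, -0.2728, 0.279]
orientation: [0.0, 0.656, 0.754, 0.0]
wrist_force: [1.1, -0.5, 0.0]
finger_gap: -0.0005
grip_force: 0.0
```

Emit:
{"op": "move_arm", "data": {
  "targets": [
    [[119,-7,0],[0,0,0],-1],
    [[119,-7,0],[0,0,0],-1],
    [[119,-7,0],[0,0,0],-1],
    [[119,-7,0],[0,0,0],-1],
    [[119,-7,0],[0,0,0],-1]
  ]
}}

```text
clock: 42.2
tcp_pos: [0.4632, -0.157, 0.2768]
orientation: [0.0, 0.657, 0.754, 0.0]
wrist_force: [0.3, -0.2, -0.2]
finger_gap: 0.0852
grip_force: 0.0
```

Run:
```python
from h import *
p,k=look(); print(inc(k['tcp']),k['tcp'][2])
cv2.imwrite('pics/ro3.png',cv2.resize(p['pixels'][170:430,210:430],None,fx=2.3,fy=2.3)[:,:,::-1])
M=np.array(p['mount']); f=240/np.tan(np.radians(p['fovy'])/2)
def pr(x,y,z):
    w=C+np.array([[np.cos(YAW),-np.sin(YAW)],[np.sin(YAW),np.cos(YAW)]])@np.array([x,y])/1000
    t=k['rot'].inv().apply(np.r_[w,z/1000]-k['tcp']); c=M[:3,:3].T@(t-M[:3,3]); return ((np.array([p['cx']-f*c[0]/c[2],p['cy']+f*c[1]/c[2]])-[210,170])*2.3).round()
print('deck',pr(-55,70,50),pr(55,70,50),'ball on',pr(-30,-8.4,95.5))
for a in (.42,.52,.62): s,c=np.sin(a),np.cos(a); print(a,'front',pr(20+66*s-5*c,10,56+66*c+5*s),'back',pr(20+66*s+5*c,10,56+66*c-5*s),'far back',pr(20+66*s+5*c,-60,56+66*c-5*s))
```

```text
[  2.  115.8] 0.27683266206969603
deck [106. 169.] [362. 169.] ball on [160. 386.]
0.42 front [346. 375.] back [369. 369.] far back [362. 526.]
0.52 front [361. 371.] back [382. 365.] far back [375. 520.]
0.62 front [375. 367.] back [394. 360.] far back [386. 513.]
```

View pics/ro3.png

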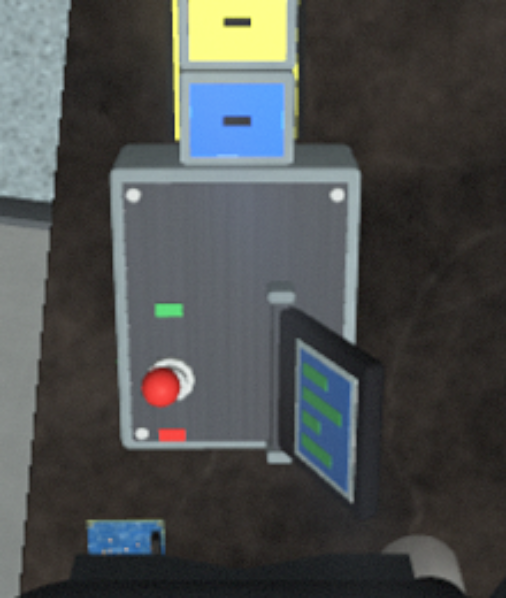

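The readout corners match 0.52, the ball is on, and the blue module is flush. I'll check all four labels once more and hand in if they are still in place.

Run:
```python
from h import *
p,k=look(); m=env.get_state(); h=p['pixels']
save(p,'fin.png'); ok=True
for n,y in zip('bacd',(91,133,175,217)):
    hs=cv2.cvtColor(h,cv2.COLOR_RGB2HSV)
    q=(hs[...,1]<40)&(hs[...,2]>185) if n=='d' else (hs[...,0]>=HUE[n][0])&(hs[...,0]<=HUE[n][1])&(hs[...,1]>90)&(hs[...,2]>120)
    _,l,st,_=cv2.connectedComponentsWithStats(q.astype(np.uint8)); best=[]
    for i in range(1,len(st)):
        if st[i,4]>800:
            c,wh,a=rect(p,l==i,.048,**k); best.append((np.linalg.norm(inc(c)-[0,y]),inc(c).tolist(),wh.tolist(),a))
    best.sort(key=lambda b:b[0]); print(n,best[:1]); ok&=bool(best) and best[0][0]<6
print(ok)
if ok: print(env.hand_in())
```

```text
b [(np.float64(0.7071067811865467), [0.7, 91.1], [40.5, 32.3], 7.9)]
a [(np.float64(0.9999999999999967), [0.8, 133.6], [39.4, 31.3], 7.9)]
c []
d [(np.float64(1.5), [1.5, 217.0], [40.7, 32.7], 8.7)]
False
```

Run:
```python
from h import *
p,k=look(); l=env.landmark_of('module_c_center',p); print([(inc(x['centre']),x['confidence']) for x in l[:3]])
if any(np.linalg.norm(inc(x['centre'])-[0,175])<9 for x in l): print(env.hand_in())
```

```text
[(array([ -1.9, 176.3]), 0.75)]
the job is handed in; nothing more can be done
None
```

The job is handed in; no verdict came back. The isolator was switched off for the docking and is back on. All four modules stand in a tight row against the charger, the readout leans back about 0.52 rad, and no other item on the desk was touched.

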